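# Lay out power-supply parts on a chassis plate

### The job

Lay out the power-supply parts from the blue-grey mat on the aluminium chassis plate: stand the capacitor upright in the middle of the square outline between the transformer and the terminal strip, and set the heat sink (fins up) in the middle of the outline on the robot's side of the terminal strip, square with it, with the fan flat, centred and square on top of the heat sink. Lay each of the two brass spacers flat in the gauge slot made for its length: the long one in the long slot, the short one in the short slot.

Things in the scene. Friction and masses are not known exactly. Their poses are not given: they have to be found in the camera images.
- chassis: Fixed aluminium plate 200 (x) x 270 (y) x 4 mm, origin at the centre of its underside; x points away from the robot, y to the robot's left (yaw within 0.2 rad). Three identical flat 60 mm square outlines are printed on it, centred at (45, 0), (-45, 95) and (-45, -95) mm: midway between transformer and terminal strip, and on the robot's side of each of these. One stays empty.
- transformer: Transformer, fixed on the chassis plate at (45, 95) or (45, -95) mm of its frame: dark laminated core with copper winding, 50 (x) x 62 (y) x 52 mm high; origin at the centre of its underside, axes as the chassis.
- terminal_strip: Grey terminal strip with black ribs and two rows of screws, 24 (x) x 64 (y) x 20 mm high, fixed on the chassis plate at the other end from the transformer, (45, -95) or (45, 95) mm; origin at the centre of its underside, axes as the chassis. The outline for the heat sink is centred at -90 mm along its x.
- slot_long: White plastic gauge block 92 (x) x 40 (y) x 7 mm, fixed on the chassis plate at (-45, 24) or (-45, -24) mm of its frame; origin at the centre of its underside, axes as the chassis. In its middle an open slot with a black floor, 80 mm long (along x), 28 mm wide and 4 mm deep: floor 3 mm above the underside, rim 7 mm.
- slot_short: White plastic gauge block of the same outer size, 92 x 40 x 7 mm, at the other of the two places; origin and axes likewise. Its slot is 56 mm long (along x), 28 mm wide and 4 mm deep (floor 3 mm above the underside).
- capacitor: Capacitor can, black upright cylinder of 35 mm diameter, 50 mm high, aluminium top; origin at the centre of its underside. About 70 g. It and the other loose parts start on a fixed 2 mm thick blue-grey mat beside the chassis plate, in two rows of three 90 to 100 mm apart, with a grey solder spool (54 mm wide, 42 mm high) that is not needed.
- heat_sink: Finned aluminium heat sink 50 x 50 x 30 mm, fins along its x, standing upwards; origin at the centre of its underside. Can be gripped across either pair of sides; about 120 g. Starts on the mat.
- fan: Square black fan with grey blades, 40 x 40 x 15 mm, lying flat; origin at the centre of its underside, z up, x and y along its sides. About 30 g. Starts on the mat.
- spacer_long: Square brass spacer bar 64 mm long, 12 x 12 mm section, lying down; x along its length, origin at the middle of the bar (6 mm above its underside). About 60 g. Starts on the mat.
- spacer_short: Square brass spacer bar 40 mm long, 12 x 12 mm section, lying down; x along its length, origin at the middle of the bar (6 mm above its underside). About 40 g. Starts on the mat.

How it is judged (in metres and radians):
At the end, for the whole second after the job is handed in: Capacitor upright and heat sink flat and square (0.25 rad), each within 12 mm in x and y of the centre of its outline; fan flat and square on the heat sink, within 10 mm; each spacer flat on the floor of its own slot (height within 2.5 mm), within 12 mm of its middle; all at rest (x of capacitor in the frame of chassis between 0.033 and 0.057 m and y of capacitor in the frame of chassis between -0.012 and 0.012 m and z of capacitor in the frame of chassis between 0.001 and 0.007 m and angle between each of capacitor, heat_sink, fan's own z axis and vertical below 0.1 rad and x of heat_sink in the frame of terminal_strip between -0.102 and -0.078 m and y of heat_sink in the frame of terminal_strip between -0.012 and 0.012 m and z of heat_sink in the frame of chassis between 0.001 and 0.007 m and (angle between the x axis of heat_sink and the x axis of chassis, either way round below 0.25 rad or angle between the y axis of heat_sink and the x axis of chassis, either way round below 0.25 rad) and x of fan in the frame of heat_sink between -0.01 and 0.01 m and y of fan in the frame of heat_sink between -0.01 and 0.01 m and z of fan in the frame of heat_sink between 0.027 and 0.033 m and (angle between the x axis of fan and the x axis of heat_sink, either way round below 0.25 rad or angle between the y axis of fan and the x axis of heat_sink, either way round below 0.25 rad) and x of spacer_long in the frame of slot_long between -0.012 and 0.012 m and y of spacer_long in the frame of slot_long between -0.012 and 0.012 m and angle between spacer_long's own x axis and vertical between 1.5 and 1.64 rad and z of spacer_long in the frame of slot_long between 0.0065 and 0.0115 m and x of spacer_short in the frame of slot_short between -0.012 and 0.012 m and y of spacer_short in the frame of slot_short between -0.012 and 0.012 m and angle between spacer_short's own x axis and vertical between 1.5 and 1.64 rad and z of spacer_short in the frame of slot_short between 0.0065 and 0.0115 m and linear speed of each of capacitor, heat_sink, fan, spacer_long, spacer_short below 0.02 m/s and angular speed of each of capacitor, heat_sink, fan, spacer_long, spacer_short below 0.2 rad/s); the robot touches nothing.
It also fails if it takes over 128 s, if anything falls off the work surface, if the arm or the gripper's body presses on something with over 40 N, if the wrist force passes 120 N, or if a joint passes its speed limit or range.

### The arm

A 6-joint arm with a two-finger parallel gripper is mounted at the origin on the work surface. World frame = base frame: x ahead of the robot, y to its left, z up, the work surface at z = 0. Lengths are in m, angles in degrees, forces in N, time in s.
With the tool pointing down it reaches from about 0.275 to 0.825 m from the base axis. Payload 4.9 kg.
Tool frame: the origin (TCP) lies on the centre line of the jaws, within the pads' length; the fingertips stand 8 mm ahead of it and the grasp point (between the pads) lies 11 mm behind it; x points along the fingers, y is the direction in which the jaws open and shut, and the axes are right-handed (so a half turn about x gives the same grasp; the last joint's range is limited). The gripper opens to 85 mm and grips with 20 to 120 N. Pads are 22 mm wide; open, the fingers measure 114 mm over their backs; the gripper's body (76 mm by 85 mm) begins 54 mm behind the grasp point. The pads swing forward as they close: fully open they stand 13 mm farther back than shut.
Start: joints at [63.816, 18.69, -11.035, 60.275, 0, 82.311], TCP at [0.174, 0.522, 0.239] pointing down, gripper open.
Joint ranges: [-152.03, 152.03], [-55.5, 102.48], [-74.3, 77.21], [-110.64, 120.58], [-84.22, 78.4], [-180, 180]. Speed limits (degrees/s): [147.25, 147.25, 180, 180, 180, 180].

### API

Orientations are given as a 3x3 rotation matrix whose columns are the frame's x, y, z axes.
In Python, from workcell import manip gives the robot as it stands. The module is installed in compiled form; this text tells all that it offers.
- The arm moves only by the shell command python3 -m jog 'ROWS' [FORCE]. ROWS is JSON, a list of rows, each an object with "delta_rot": the turn, a rotation vector about the tool's x, y, z in degrees, a list of three; "dp": the shift along the tool's x, y, z in cm, a list of three; "gripper": the opening, from 0 (shut) to 1 (fully open). A call has 1 to 20 rows; each row is the pose to reach, as a shift and turn from the pose commanded when the call began, along the tool's axes at that moment; what a row does not reach only later rows make up. A row lasts 1/12 s, in which the tool goes at most 41.7 mm and 7.16 degrees, less where a joint would pass 70% of its speed; a pose out of reach is approached as far as the arm can. A call with a gripper value outside its range is refused whole. The fingers move at their own pace and stop on an object; FORCE is the grip in N (left out, the last holds). Time passes only in rows, so rows that repeat a pose let the fingers close. It gives the time, the measured TCP pose, the force and the opening at its end, in the units of the state.
- manip.get_state(): the state, without advancing time (a new reading comes with each control period).
- manip.camera(name): name is "scene" or "top" or "wrist"; returns the picture (384x512x3 uint8, red, green, blue); there is no depth.
- manip.calibration(name): a dict with "vertical_fov" (degrees; the focal length in pixels is half the picture's height over the tangent of half this angle, whatever the lens; pixels are square), "cx", "cy" (the principal point, pixels), "k1" (the pictures are not rectified: a ray, as slopes to the right and down, at radius r is drawn at 1 + k1 r^2 times it, then the intrinsics apply), "camera_from_world" (4x4, takes a point from world to camera coordinates). Camera axes: x right, y down, z forward; pixel columns grow to the right and rows downward; lengths in m; the calibration is good to about 2 mm. A picture is of the moment at which its call begins: read the wrist's pose just before it. calibration takes no time and is no camera call; for the wrist camera it gives the pose at the moment of the call.
- manip.hand_in(): hands the job in, once; it reports no verdict.
Trained networks look in the newest picture that a camera, given by its name, has taken for a name from the list of things; names that differ only in an ending like _2 or _b are one class to them, and where a whole thing is asked for, a point or a joint stands for the part that bears it (a point fixed in the world has none). Each returns a list of dicts, best first, with "confidence" (0 to 1); they miss things now and then, are a little off and sometimes report something else, mostly with a low value. They report only what shows in the picture. A call takes as long as a camera call.
- manip.regions_of(target, camera): "pixels" (384x512 bool, what is visible of it).
- manip.landmark_of(target, camera): "centre" ([x, y, z] in m, in world coordinates, good to about 4 mm: a listed point, or the origin of a listed thing).
The state is a dict: "time_s": time; "joint_pos": joint angles; "qvel": joint speeds; "tau": joint torques, N m; "ee_pos": TCP position; "ee_rot": TCP orientation; "wrist_force": force on the tool from outside, world axes, zero at the start; "moment": the same for the moment, N m; "grip_width": opening from 0.0 (shut) to 1.0 (fully open).
Only numpy, scipy, OpenCV 4.12 (cv2) and the standard library are available. Lean on these libraries where they do the work, as an engineer would, in place of code of your own. Each camera call takes 0.05 s, during which the arm holds its last target.

## Working session

There is one attempt and no reset: what is moved stays moved. The work goes in short steps, Python scripts to look and compute and a shell command to move; the robot and the scene stay as the last step left them, time stands still between calls to the robot, and variables do not carry over. Pictures are saved under pics/ and viewed, and the job is handed in when it is done.

```bash
mkdir -p pics; python3 - <<'E'
from workcell import manip
import cv2,json
s=manip.get_state()
print(s)
for c in ["scene","top","wrist"]:
    im=manip.camera(c); cv2.imwrite(f"pics/{c}0.png",im[:,:,::-1])
    k=manip.calibration(c); print(c,k)
    if c!="wrist":
        for t in ["chassis","transformer","terminal_strip","slot_long","slot_short","capacitor","heat_sink","fan","spacer_long","spacer_short"]:
            l=manip.landmark_of(t,c); print(t,[(round(d["confidence"],2),[round(v,4) for v in d["centre"]]) for d in l[:2]])
E
```

```text
{'time_s': 0.0, 'joint_pos': array([ 6.38149762e+01,  1.87305397e+01, -1.10895994e+01,  6.02743786e+01,
       -7.94853984e-04,  8.23107111e+01]), 'qvel': array([-0.00082673,  0.03677655,  0.00647838,  0.02169259,  0.05374565,
        0.05559002]), 'tau': array([ 3.51074295e-04, -4.43392432e+01,  2.62442207e+01,  1.54692354e-02,
       -1.08350525e-04,  2.78876527e-06]), 'ee_pos': array([0.17423218, 0.52110181, 0.23853334]), 'ee_rot': array([[-7.15490802e-04,  3.17233466e-01,  9.48347202e-01],
       [-1.48646754e-03,  9.48346060e-01, -3.17234206e-01],
       [-9.99998639e-01, -1.63666549e-03, -2.06975633e-04]]), 'wrist_force': array([ 0.34922519,  0.56958094, -0.20373171]), 'moment': array([ 0.04710037, -0.01879698, -0.03592634]), 'grip_width': 0.9961308340255225}
scene {'vertical_fov': 45.77224789928186, 'cx': 254.93423919356567, 'cy': 190.18833855118444, 'k1': -0.18123497580698755, 'camera_from_world': array([[-0.77305795,  0.63431588, -0.00497667,  0.42760878],
       [ 0.48171246,  0.58193541, -0.65521317, -0.23307823],
       [-0.41271602, -0.50891507, -0.75542765,  1.17683084]
[... 1254 characters left out ...]
eat_sink [(0.93, [0.6103, -0.2888, 0.0031])]
fan [(0.62, [0.4903, -0.2172, 0.0036])]
spacer_long [(0.44, [0.5891, -0.1863, 0.0038])]
spacer_short [(0.5, [0.5726, -0.1158, 0.0093]), (0.26, [0.5531, 0.3123, -0.0001])]
wrist {'vertical_fov': 68.06091684831891, 'cx': 252.14605945108428, 'cy': 193.0556076623076, 'k1': 0.0021649279533748392, 'camera_from_world': array([[ 3.17809610e-01,  9.48154202e-01, -8.13443063e-04,
        -5.49581473e-01],
       [ 8.95980537e-01, -3.00040752e-01,  3.27405597e-01,
        -4.28780316e-02],
       [ 3.10186927e-01, -1.04781474e-01, -9.44883545e-01,
         3.81330153e-01],
       [ 0.00000000e+00,  0.00000000e+00,  0.00000000e+00,
         1.00000000e+00]])}
```

View pics/top0.png

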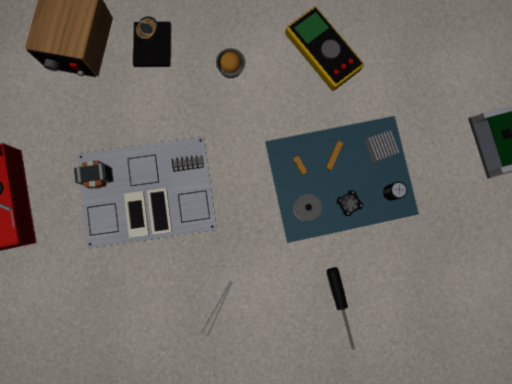

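View pics/scene0.png

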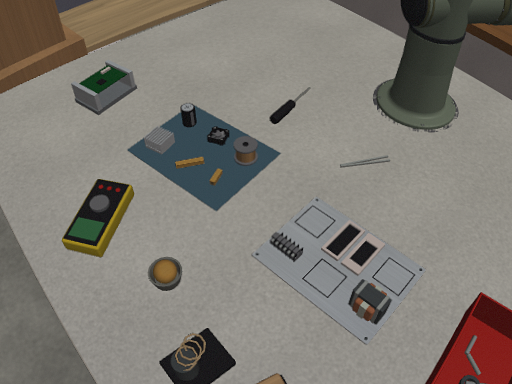

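View pics/wrist0.png

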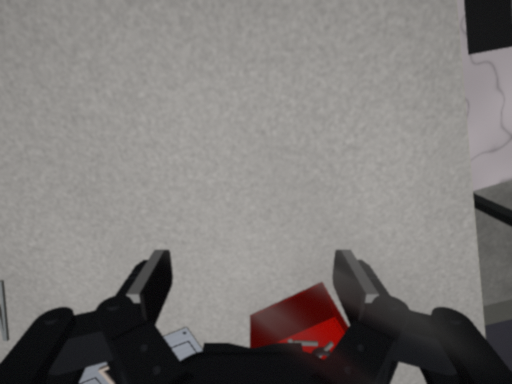

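```bash
cat > h.py <<'E'
import numpy as np,cv2
from workcell import manip
def K(c):
    f=192/np.tan(np.radians(c["vertical_fov"])/2); return f
def unproj(c,uv,z):
    f=K(c); uv=np.atleast_2d(uv).astype(float)
    d=(uv-[c["cx"],c["cy"]])/f
    rd=np.linalg.norm(d,axis=1); r=rd.copy()
    for _ in range(30): r=rd/(1+c["k1"]*r*r)
    d=d*(r/np.maximum(rd,1e-12))[:,None]
    T=c["camera_from_world"];R=T[:3,:3];t=T[:3,3]
    o=-R.T@t; w=np.c_[d,np.ones(len(d))]@R
    s=(z-o[2])/w[:,2]
    return o+w*s[:,None]
def proj(c,P):
    P=np.atleast_2d(P);T=c["camera_from_world"];q=P@T[:3,:3].T+T[:3,3]
    d=q[:,:2]/q[:,2:];r2=(d**2).sum(1)
    return d*(1+c["k1"]*r2)[:,None]*K(c)+[c["cx"],c["cy"]]
E
python3 - <<'E'
import cv2
im=cv2.imread("pics/top0.png")
cv2.imwrite("pics/top_ch.png",cv2.resize(im[130:250,70:225],None,fx=5,fy=5,interpolation=cv2.INTER_CUBIC))
cv2.imwrite("pics/top_mat.png",cv2.resize(im[112:244,260:422],None,fx=4.5,fy=4.5,interpolation=cv2.INTER_CUBIC))
E
```

```text
(no output)
```

View pics/top_ch.png

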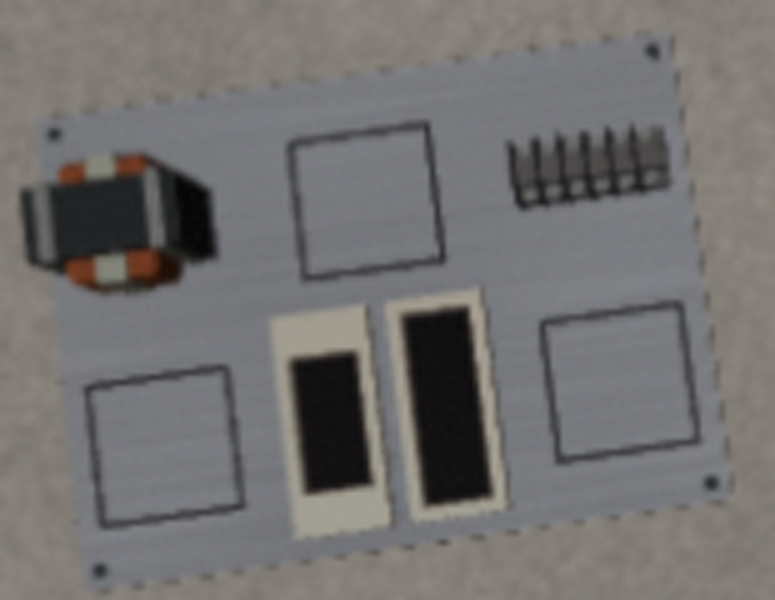

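View pics/top_mat.png

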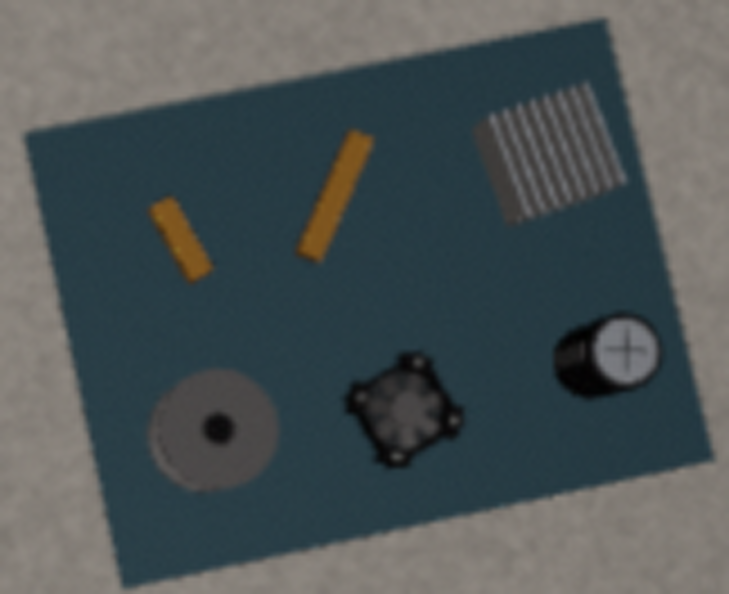

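```bash
cat > m.py <<'E'
from h import *
c=manip.calibration("top")
ch=lambda p:(np.array(p,float)+.5)/5-.5+[70,130]
mt=lambda p:(np.array(p,float)+.5)/4.5-.5+[260,112]
# corners order: image TL,TR,BR,BL = (+x+y),(+x-y),(-x-y),(-x+y)
sq=np.array([[30,30],[30,-30],[-30,-30],[-30,30]])/1e3
A=[];B=[]
for ctr,p,z in [((.045,0),[(290,142),(428,123),(444,261),(304,279)],.004),
 ((-.045,-.095),[(541,322),(681,302),(698,440),(559,462)],.004),
 ((-.045,.095),[(86,385),(227,367),(243,507),(102,526)],.004)]:
    A.append(sq+ctr);B.append(unproj(c,ch(p),z)[:,:2])
bl=np.array([[46,20],[46,-20],[-46,-20],[-46,20]])/1e3
for ctr,p,z in [((-.045,.024),[(271,319),(366,306),(391,523),(295,538)],.011),((-.045,-.024),[(386,299),(480,289),(508,508),(414,523)],.011)]:
    A.append(bl+ctr);B.append(unproj(c,ch(p),z)[:,:2])
A=np.vstack(A);B=np.vstack(B)
a0=A.mean(0);b0=B.mean(0);H=(A-a0).T@(B-b0);th=np.arctan2(H[0,1]-H[1,0],H[0,0]+H[1,1])
R=np.array([[np.cos(th),-np.sin(th)],[np.sin(th),np.cos(th)]]);t=b0-R@a0
print("yaw",np.degrees(th),"t",t,"res mm",np.abs(B-(A@R.T+t)).max(0)*1e3, "scale",np.linalg.norm(B-b0)/np.linalg.norm(A-a0))
for n,p in [("cap",(.045,0)),("hs",(-.045,-.095)),("slong",(-.045,-.024)),("sshort",(-.045,.024))]: print(n,(R@p+t).round(4))
for n,p,z in [("hs",[(488,115),(588,82),(627,184),(520,222)],.032),("cap",[(627,351)],.052),("fan",[(416,358),(352,399),(396,460),(457,422)],.017),
 ("long",[(352,130),(374,140),(322,262),(298,252)],.014),("short",[(150,207),(173,196),(213,270),(192,282)],.014)]:
    w=unproj(c,mt(p),z)[:,:2]; print(n,"c",w.mean(0).round(4),w.round(4).tolist())
    if len(w)==4:
        e=np.roll(w,-1,0)-w; print("  len",(np.linalg.norm(e,axis=1)*1e3).round(1),"ang",np.degrees(np.arctan2(e[:,1],e[:,0])).round(1))
E
python3 m.py
```

```text
yaw 7.35712575788836 t [0.52021982 0.207656  ] res mm [1.19346317 1.1413335 ] scale 0.9964036392264758
cap [0.5648 0.2134]
hs [0.4878 0.1077]
slong [0.4787 0.1781]
sshort [0.4725 0.2257]
hs c [ 0.6078 -0.2894] [[0.6247, -0.258], [0.6403, -0.3064], [0.5918, -0.3224], [0.5742, -0.2707]]
  len [50.9 51.1 54.6 52.1] ang [ -72.1 -161.7  108.8   14.2]
cap c [ 0.5116 -0.3108] [[0.5116, -0.3108]]
fan c [ 0.4892 -0.2173] [[0.5132, -0.2233], [0.4945, -0.1925], [0.466, -0.2121], [0.4832, -0.2415]]
  len [36.  34.6 34.  35.1] ang [ 121.3 -145.5  -59.7   31.1]
long c [ 0.5905 -0.1894] [[0.6219, -0.1979], [0.6171, -0.2082], [0.5591, -0.1814], [0.564, -0.1702]]
  len [11.4 63.8 12.2 64.2] ang [-115.2  155.1   66.6  -25.6]
short c [ 0.5707 -0.1158] [[0.5858, -0.1012], [0.5909, -0.1122], [0.5559, -0.13], [0.5503, -0.12]]
  len [12.1 39.3 11.4 40.1] ang [ -64.9 -153.1  119.    27.8]
```

```bash
cat > plan.py <<'E'
import sys
from h import *
from scipy.spatial.transform import Rotation as Ro
s=manip.get_state(); R0=s["ee_rot"];p0=s["ee_pos"]
y=np.arctan2(R0[1,1],R0[0,1])
print("t",round(s["time_s"],2),"pos",p0.round(4),"psi",np.degrees(y).round(2),"w",round(s["grip_width"],3))
for a in sys.argv[1:]:
    x,yy,z,ps=map(float,a.split(",")); ps=np.radians(ps)
    Y=np.array([np.cos(ps),np.sin(ps),0]);X=np.array([0,0,-1.]);Rt=np.c_[X,Y,np.cross(X,Y)]
    print(a,"dp",(R0.T@(np.array([x,yy,z])-p0)*100).round(2),"rot",np.degrees(Ro.from_matrix(R0.T@Rt).as_rotvec()).round(2))
E
python3 plan.py .5905,-.1894,.11,64.7
```

```text
t 1.15 pos [0.1745 0.5216 0.2393] psi 71.5 w 0.997
.5905,-.1894,.11,64.7 dp [ 12.93 -54.23  62.01] rot [ 6.8 -0.   0. ]
```

```bash
python3 -m jog '[{"dp":[0,-54.23,62.01],"delta_rot":[6.8,0,0],"gripper":0.5},{"dp":[0,-54.23,62.01],"delta_rot":[6.8,0,0],"gripper":0.5},{"dp":[0,-54.23,62.01],"delta_rot":[6.8,0,0],"gripper":0.5},{"dp":[0,-54.23,62.01],"delta_rot":[6.8,0,0],"gripper":0.5},{"dp":[12.9,-54.23,62.01],"delta_rot":[6.8,0,0],"gripper":0.5},{"dp":[12.9,-54.23,62.01],"delta_rot":[6.8,0,0],"gripper":0.5},{"dp":[12.9,-54.23,62.01],"delta_rot":[6.8,0,0],"gripper":0.5},{"dp":[12.9,-54.23,62.01],"delta_rot":[6.8,0,0],"gripper":0.5},{"dp":[12.9,-54.23,62.01],"delta_rot":[6.8,0,0],"gripper":0.5},{"dp":[12.9,-54.23,62.01],"delta_rot":[6.8,0,0],"gripper":0.5},{"dp":[12.9,-54.23,62.01],"delta_rot":[6.8,0,0],"gripper":0.5},{"dp":[12.9,-54.23,62.01],"delta_rot":[6.8,0,0],"gripper":0.5},{"dp":[12.9,-54.23,62.01],"delta_rot":[6.8,0,0],"gripper":0.5},{"dp":[12.9,-54.23,62.01],"delta_rot":[6.8,0,0],"gripper":0.5},{"dp":[12.9,-54.23,62.01],"delta_rot":[6.8,0,0],"gripper":0.5},{"dp":[12.9,-54.23,62.01],"delta_rot":[6.8,0,0],"gripper":0.5},{"dp":[12.9,-54.23,62.01],"delta_rot":[6.8,0,0],"gripper":0.5},{"dp":[12.9,-54.23,62.01],"delta_rot":[6.8,0,0],"gripper":0.5},{"dp":[12.9,-54.23,62.01],"delta_rot":[6.8,0,0],"gripper":0.5},{"dp":[12.9,-54.23,62.01],"delta_rot":[6.8,0,0],"gripper":0.5}]' 40
python3 plan.py .5905,-.1894,.11,64.7
```

```text
time_s: 2.82
ee_pos: [0.5898, -0.1889, 0.1103]
ee_rot: [[0.0, 0.428, 0.904], [0.0, 0.904, -0.428], [-1.0, 0.0, 0.0]]
wrist_force: [0.4, -0.2, 0.1]
grip_width: 0.498
t 2.82 pos [ 0.5898 -0.1889  0.1103] psi 64.68 w 0.498
.5905,-.1894,.11,64.7 dp [ 0.03 -0.01  0.09] rot [-0.02  0.01 -0.01]
```

```bash
cat > ov.py <<'E'
import sys
from h import *
# args: name, then boxes cx,cy,yaw,L,W,z
cam=sys.argv[1];name=sys.argv[2]
c=manip.calibration(cam); im=manip.camera(cam)[:,:,::-1].copy()
big=cv2.resize(im,None,fx=1.5,fy=1.5,interpolation=cv2.INTER_CUBIC)
for a in sys.argv[3:]:
    x,y,ps,L,W,z=map(float,a.split(","));t=np.radians(ps)
    q=np.array([[1,1],[1,-1],[-1,-1],[-1,1]])*[L/2,W/2]
    P=np.c_[q@np.array([[np.cos(t),np.sin(t)],[-np.sin(t),np.cos(t)]])+[x,y],np.full(4,z)]
    u=proj(c,P)*1.5+.25
    cv2.polylines(big,[u.round().astype(int)],True,(0,255,0),1)
cv2.imwrite(f"pics/{name}.png",big)
E
python3 ov.py wrist w1 .5905,-.1894,-25.3,.064,.012,.014
```

```text
(no output)
```

View pics/w1.png

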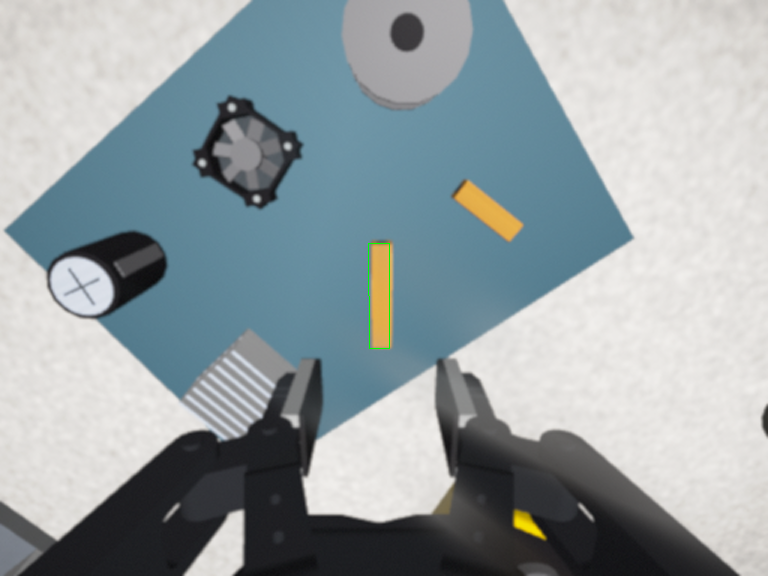

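```bash
python3 -m jog '[{"dp":[4,0,0.1],"delta_rot":[0,0,0],"gripper":0.5},{"dp":[8,0,0.1],"delta_rot":[0,0,0],"gripper":0.5},{"dp":[9.5,0,0.1],"delta_rot":[0,0,0],"gripper":0.5},{"dp":[9.5,0,0.1],"delta_rot":[0,0,0],"gripper":0.5},{"dp":[9.5,0,0.1],"delta_rot":[0,0,0],"gripper":0},{"dp":[9.5,0,0.1],"delta_rot":[0,0,0],"gripper":0},{"dp":[9.5,0,0.1],"delta_rot":[0,0,0],"gripper":0},{"dp":[9.5,0,0.1],"delta_rot":[0,0,0],"gripper":0},{"dp":[9.5,0,0.1],"delta_rot":[0,0,0],"gripper":0},{"dp":[9.5,0,0.1],"delta_rot":[0,0,0],"gripper":0},{"dp":[9.5,0,0.1],"delta_rot":[0,0,0],"gripper":0},{"dp":[9.5,0,0.1],"delta_rot":[0,0,0],"gripper":0},{"dp":[9.5,0,0.1],"delta_rot":[0,0,0],"gripper":0},{"dp":[9.5,0,0.1],"delta_rot":[0,0,0],"gripper":0}]' 40
python3 -m jog '[{"dp":[-3,0,0],"delta_rot":[0,0,0],"gripper":0},{"dp":[-6,0,0],"delta_rot":[0,0,0],"gripper":0},{"dp":[-9,0,0],"delta_rot":[0,0,0],"gripper":0},{"dp":[-9,0,0],"delta_rot":[0,0,0],"gripper":0}]'
python3 plan.py .4787,.1781,.10,97.36 ; python3 ov.py wrist w2
```

```text
time_s: 4.03
ee_pos: [0.5916, -0.1878, 0.018]
ee_rot: [[0.004, 0.427, 0.904], [-0.001, 0.904, -0.427], [-1.0, 0.0, 0.004]]
wrist_force: [-0.9, 0.7, 6.7]
grip_width: 0.118
time_s: 4.37
ee_pos: [0.5939, -0.1889, 0.1128]
ee_rot: [[0.01, 0.427, 0.904], [-0.004, 0.904, -0.427], [-1.0, 0.0, 0.011]]
wrist_force: [1.6, -0.9, 0.4]
grip_width: 0.122
t 4.37 pos [ 0.5939 -0.1889  0.1128] psi 64.72 w 0.122
.4787,.1781,.10,97.36 dp [  1.01  28.27 -26.1 ] rot [-32.64   0.6    0.16]
```

View pics/w2.png

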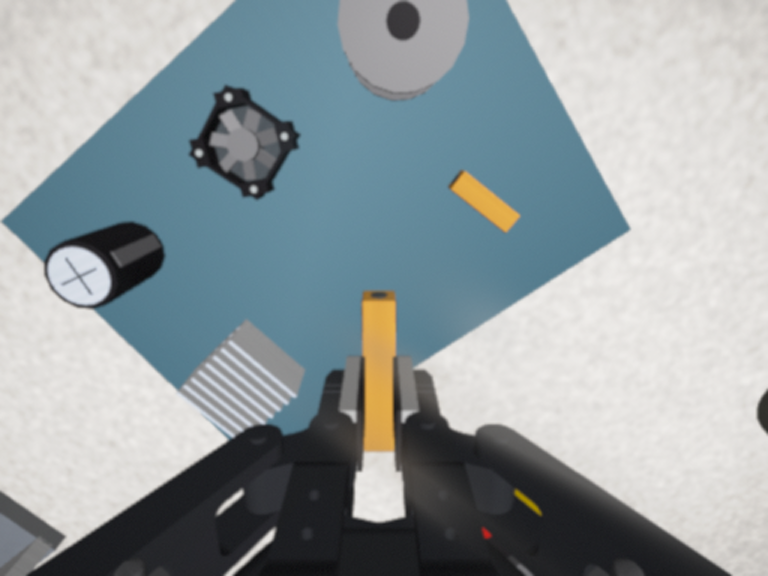

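```bash
python3 -m jog '[{"dp":[0,28.27,-26.1],"delta_rot":[-32.64,0.3,0],"gripper":0},{"dp":[0,28.27,-26.1],"delta_rot":[-32.64,0.3,0],"gripper":0},{"dp":[0,28.27,-26.1],"delta_rot":[-32.64,0.3,0],"gripper":0},{"dp":[0,28.27,-26.1],"delta_rot":[-32.64,0.3,0],"gripper":0},{"dp":[0,28.27,-26.1],"delta_rot":[-32.64,0.3,0],"gripper":0},{"dp":[0,28.27,-26.1],"delta_rot":[-32.64,0.3,0],"gripper":0},{"dp":[0,28.27,-26.1],"delta_rot":[-32.64,0.3,0],"gripper":0},{"dp":[0,28.27,-26.1],"delta_rot":[-32.64,0.3,0],"gripper":0},{"dp":[2.5,28.27,-26.1],"delta_rot":[-32.64,0.3,0],"gripper":0},{"dp":[4,28.27,-26.1],"delta_rot":[-32.64,0.3,0],"gripper":0},{"dp":[5,28.27,-26.1],"delta_rot":[-32.64,0.3,0],"gripper":0},{"dp":[5,28.27,-26.1],"delta_rot":[-32.64,0.3,0],"gripper":0},{"dp":[5,28.27,-26.1],"delta_rot":[-32.64,0.3,0],"gripper":0},{"dp":[5,28.27,-26.1],"delta_rot":[-32.64,0.3,0],"gripper":0}]'
python3 plan.py .4787,.1781,.024,97.36 ; python3 ov.py wrist w3 .4787,.1781,7.36,.08,.028,.007 .4787,.1781,7.36,.092,.04,.011
```

```text
time_s: 5.58
ee_pos: [0.4757, 0.1788, 0.0563]
ee_rot: [[-0.004, -0.126, 0.992], [0.001, 0.992, 0.126], [-1.0, 0.001, -0.004]]
wrist_force: [-0.1, -0.0, -0.3]
grip_width: 0.119
t 5.58 pos [0.4757 0.1788 0.0563] psi 97.24 w 0.119
.4787,.1781,.024,97.36 dp [ 3.23 -0.11  0.31] rot [-0.12 -0.24 -0.06]
```

View pics/w3.png

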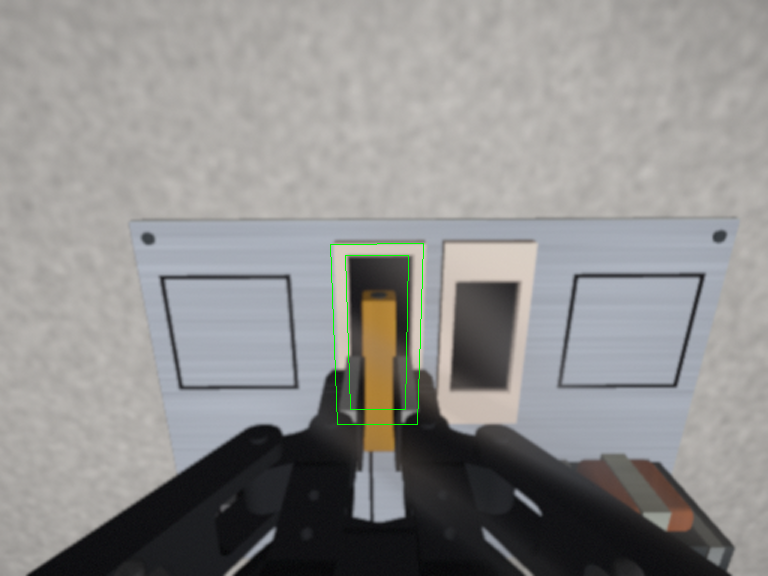

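```bash
python3 -m jog '[{"dp":[1.2,-0.1,0.3],"delta_rot":[0,-0.2,0],"gripper":0},{"dp":[2.4,-0.1,0.3],"delta_rot":[0,-0.2,0],"gripper":0},{"dp":[3.2,-0.1,0.3],"delta_rot":[0,-0.2,0],"gripper":0},{"dp":[3.2,-0.1,0.3],"delta_rot":[0,-0.2,0],"gripper":0},{"dp":[3.2,-0.1,0.3],"delta_rot":[0,-0.2,0],"gripper":0},{"dp":[3.2,-0.1,0.3],"delta_rot":[0,-0.2,0],"gripper":0}]'
python3 -m jog '[{"dp":[0,0,0],"delta_rot":[0,0,0],"gripper":0.35},{"dp":[0,0,0],"delta_rot":[0,0,0],"gripper":0.35},{"dp":[0,0,0],"delta_rot":[0,0,0],"gripper":0.35},{"dp":[-1,0,0],"delta_rot":[0,0,0],"gripper":0.4},{"dp":[-4,0,0],"delta_rot":[0,0,0],"gripper":0.5},{"dp":[-8,0,0],"delta_rot":[0,0,0],"gripper":0.5},{"dp":[-9,0,0],"delta_rot":[0,0,0],"gripper":0.5},{"dp":[-9,0,0],"delta_rot":[0,0,0],"gripper":0.5}]'
python3 plan.py .5707,-.1158,.10,117.4 ; python3 ov.py wrist w4 .4787,.1781,7.36,.064,.012,.019
```

```text
time_s: 6.13
ee_pos: [0.478, 0.179, 0.0244]
ee_rot: [[-0.001, -0.127, 0.992], [0.001, 0.992, 0.127], [-1.0, 0.001, -0.001]]
wrist_force: [0.2, 0.4, -1.1]
grip_width: 0.114
time_s: 6.8
ee_pos: [0.4808, 0.1799, 0.1181]
ee_rot: [[0.006, -0.128, 0.992], [0.003, 0.992, 0.128], [-1.0, 0.002, 0.006]]
wrist_force: [0.8, 0.2, -0.7]
grip_width: 0.503
t 6.8 pos [0.4808 0.1799 0.1181] psi 97.36 w 0.503
.5707,-.1158,.10,117.4 dp [  1.78 -30.48   5.12] rot [-20.04   0.37  -0.06]
```

View pics/w4.png

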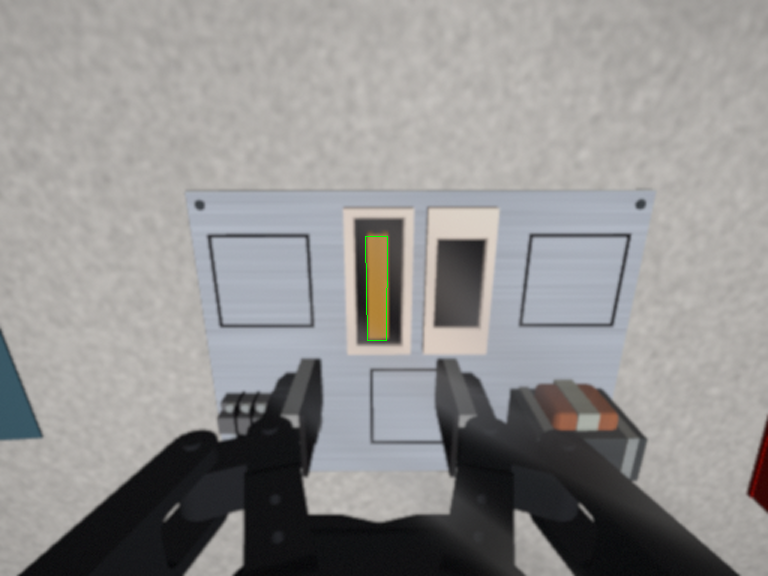

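```bash
python3 -m jog '[{"dp":[0,-30.48,5.1],"delta_rot":[-20,0.3,0],"gripper":0.5},{"dp":[0,-30.48,5.1],"delta_rot":[-20,0.3,0],"gripper":0.5},{"dp":[0,-30.48,5.1],"delta_rot":[-20,0.3,0],"gripper":0.5},{"dp":[0,-30.48,5.1],"delta_rot":[-20,0.3,0],"gripper":0.5},{"dp":[0,-30.48,5.1],"delta_rot":[-20,0.3,0],"gripper":0.5},{"dp":[1,-30.48,5.1],"delta_rot":[-20,0.3,0],"gripper":0.5},{"dp":[3,-30.48,5.1],"delta_rot":[-20,0.3,0],"gripper":0.5},{"dp":[4,-30.48,5.1],"delta_rot":[-20,0.3,0],"gripper":0.5},{"dp":[4,-30.48,5.1],"delta_rot":[-20,0.3,0],"gripper":0.5},{"dp":[4,-30.48,5.1],"delta_rot":[-20,0.3,0],"gripper":0.5}]'
python3 plan.py .5707,-.1158,.016,117.4 ; python3 ov.py wrist w5 .5707,-.1158,27.4,.04,.012,.014 .4892,-.2173,31.8,.04,.04,.017
```

```text
time_s: 7.68
ee_pos: [0.5653, -0.1176, 0.0704]
ee_rot: [[-0.012, -0.456, 0.89], [0.002, 0.89, 0.456], [-1.0, 0.007, -0.01]]
wrist_force: [0.3, 0.9, -0.2]
grip_width: 0.501
t 7.68 pos [ 0.5653 -0.1176  0.0704] psi 117.15 w 0.501
.5707,-.1158,.016,117.4 dp [ 5.44 -0.12  0.62] rot [-0.25 -0.55 -0.39]
```

View pics/w5.png

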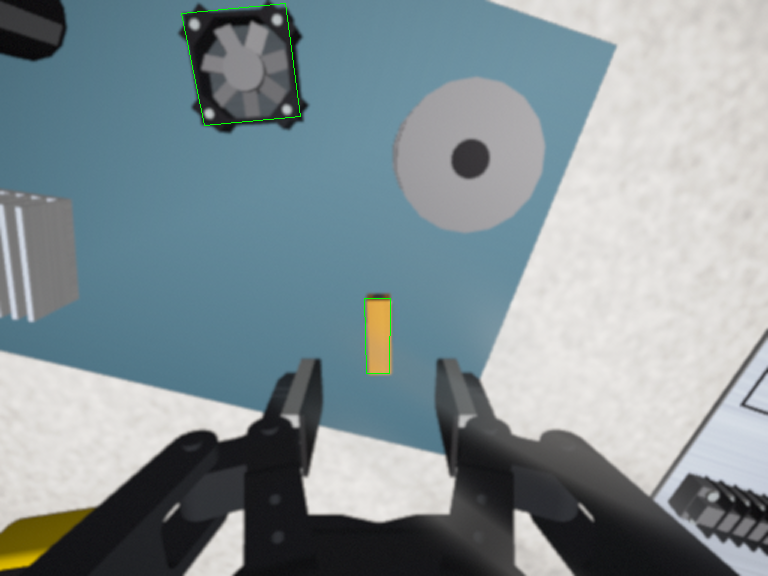

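```bash
python3 -m jog '[{"dp":[2,0,0],"delta_rot":[0,0,0],"gripper":0.5},{"dp":[2,0,0],"delta_rot":[0,0,0],"gripper":0.5},{"dp":[2,0,0],"delta_rot":[0,0,0],"gripper":0.5},{"dp":[2,0,0],"delta_rot":[0,0,0],"gripper":0.5}]'
python3 plan.py .5707,-.1158,.016,117.4
```

```text
time_s: 8.07
ee_pos: [0.5671, -0.1154, 0.054]
ee_rot: [[-0.007, -0.461, 0.887], [-0.0, 0.887, 0.461], [-1.0, 0.003, -0.006]]
wrist_force: [-0.6, 1.2, 0.3]
grip_width: 0.502
t 8.07 pos [ 0.5671 -0.1154  0.054 ] psi 117.44 w 0.502
.5707,-.1158,.016,117.4 dp [ 3.8  -0.21  0.33] rot [ 0.05 -0.35 -0.17]
```

```bash
python3 -m jog '[{"dp":[2,-0.2,0.3],"delta_rot":[0,-0.3,-0.1],"gripper":0.5},{"dp":[3.8,-0.2,0.3],"delta_rot":[0,-0.3,-0.1],"gripper":0.5},{"dp":[3.8,-0.2,0.3],"delta_rot":[0,-0.3,-0.1],"gripper":0.5},{"dp":[3.8,-0.2,0.3],"delta_rot":[0,-0.3,-0.1],"gripper":0},{"dp":[3.8,-0.2,0.3],"delta_rot":[0,-0.3,-0.1],"gripper":0},{"dp":[3.8,-0.2,0.3],"delta_rot":[0,-0.3,-0.1],"gripper":0},{"dp":[3.8,-0.2,0.3],"delta_rot":[0,-0.3,-0.1],"gripper":0},{"dp":[3.8,-0.2,0.3],"delta_rot":[0,-0.3,-0.1],"gripper":0},{"dp":[3.8,-0.2,0.3],"delta_rot":[0,-0.3,-0.1],"gripper":0},{"dp":[3.8,-0.2,0.3],"delta_rot":[0,-0.3,-0.1],"gripper":0},{"dp":[3.8,-0.2,0.3],"delta_rot":[0,-0.3,-0.1],"gripper":0},{"dp":[3.8,-0.2,0.3],"delta_rot":[0,-0.3,-0.1],"gripper":0}]' 40
python3 -m jog '[{"dp":[-2,0,0],"delta_rot":[0,0,0],"gripper":0},{"dp":[-5,0,0],"delta_rot":[0,0,0],"gripper":0},{"dp":[-8,0,0],"delta_rot":[0,0,0],"gripper":0},{"dp":[-8,0,0],"delta_rot":[0,0,0],"gripper":0},{"dp":[-8,0,0],"delta_rot":[0,0,0],"gripper":0},{"dp":[-8,0,0],"delta_rot":[0,0,0],"gripper":0}]'
python3 plan.py .4725,.2257,.06,97.36
```

```text
time_s: 9.07
ee_pos: [0.5716, -0.1172, 0.0169]
ee_rot: [[0.001, -0.459, 0.888], [0.0, 0.888, 0.459], [-1.0, -0.0, 0.001]]
wrist_force: [-1.8, 0.5, 6.3]
grip_width: 0.122
time_s: 9.57
ee_pos: [0.5705, -0.1171, 0.0953]
ee_rot: [[-0.001, -0.459, 0.888], [0.0, 0.888, 0.459], [-1.0, 0.001, -0.001]]
wrist_force: [-0.2, 0.6, -0.9]
grip_width: 0.122
t 9.57 pos [ 0.5705 -0.1171  0.0953] psi 117.34 w 0.122
.4725,.2257,.06,97.36 dp [ 3.56 34.94  7.04] rot [19.98 -0.04 -0.04]
```

```bash
python3 -m jog '[{"dp":[0,34.9,7],"delta_rot":[20,0,0],"gripper":0},{"dp":[0,34.9,7],"delta_rot":[20,0,0],"gripper":0},{"dp":[0,34.9,7],"delta_rot":[20,0,0],"gripper":0},{"dp":[0,34.9,7],"delta_rot":[20,0,0],"gripper":0},{"dp":[0,34.9,7],"delta_rot":[20,0,0],"gripper":0},{"dp":[0,34.9,7],"delta_rot":[20,0,0],"gripper":0},{"dp":[0,34.9,7],"delta_rot":[20,0,0],"gripper":0},{"dp":[0,34.9,7],"delta_rot":[20,0,0],"gripper":0},{"dp":[2,34.9,7],"delta_rot":[20,0,0],"gripper":0},{"dp":[3.5,34.9,7],"delta_rot":[20,0,0],"gripper":0},{"dp":[3.5,34.9,7],"delta_rot":[20,0,0],"gripper":0},{"dp":[3.5,34.9,7],"delta_rot":[20,0,0],"gripper":0},{"dp":[3.5,34.9,7],"delta_rot":[20,0,0],"gripper":0},{"dp":[3.5,34.9,7],"delta_rot":[20,0,0],"gripper":0}]'
python3 plan.py .4725,.2257,.0230,97.36 ; python3 ov.py wrist w6 .4725,.2257,7.36,.056,.028,.007 .4725,.2257,7.36,.092,.04,.011
```

```text
time_s: 10.73
ee_pos: [0.4732, 0.2244, 0.0611]
ee_rot: [[-0.001, -0.126, 0.992], [0.001, 0.992, 0.126], [-1.0, 0.001, -0.0]]
wrist_force: [0.4, -0.4, -0.9]
grip_width: 0.118
t 10.73 pos [0.4732 0.2244 0.0611] psi 97.25 w 0.118
.4725,.2257,.0230,97.36 dp [ 3.81  0.14 -0.05] rot [-0.11 -0.03 -0.04]
```

View pics/w6.png

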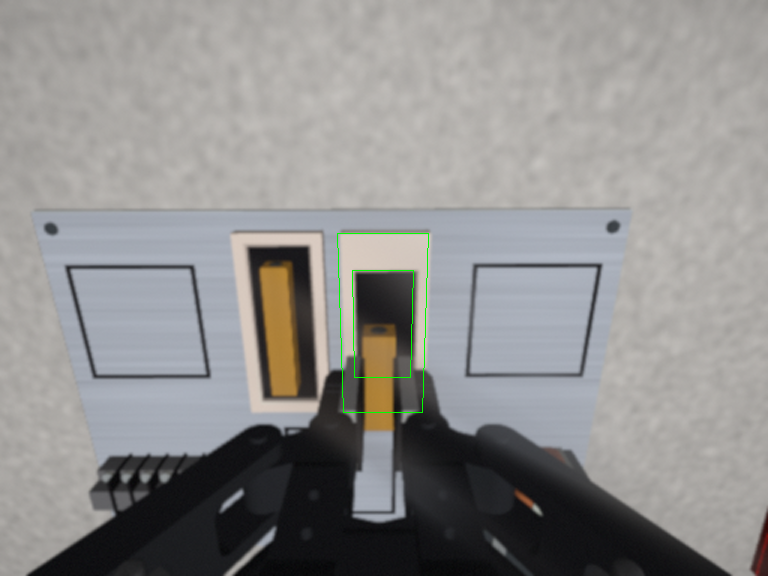

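```bash
python3 -m jog '[{"dp":[1.5,0.1,0],"delta_rot":[0,0,0],"gripper":0},{"dp":[3,0.1,0],"delta_rot":[0,0,0],"gripper":0},{"dp":[3.8,0.1,0],"delta_rot":[0,0,0],"gripper":0},{"dp":[3.8,0.1,0],"delta_rot":[0,0,0],"gripper":0},{"dp":[3.8,0.1,0],"delta_rot":[0,0,0],"gripper":0},{"dp":[3.8,0.1,0],"delta_rot":[0,0,0],"gripper":0}]'
python3 -m jog '[{"dp":[0,0,0],"delta_rot":[0,0,0],"gripper":0.35},{"dp":[0,0,0],"delta_rot":[0,0,0],"gripper":0.35},{"dp":[0,0,0],"delta_rot":[0,0,0],"gripper":0.35},{"dp":[-1,0,0],"delta_rot":[0,0,0],"gripper":0.4},{"dp":[-4,0,0],"delta_rot":[0,0,0],"gripper":0.5},{"dp":[-8,0,0],"delta_rot":[0,0,0],"gripper":0.7},{"dp":[-10,0,0],"delta_rot":[0,0,0],"gripper":0.7},{"dp":[-10,0,0],"delta_rot":[0,0,0],"gripper":0.7},{"dp":[-10,0,0],"delta_rot":[0,0,0],"gripper":0.7}]'
python3 plan.py .5120,-.3110,.12,60; python3 ov.py wrist w7 .4725,.2257,7.36,.040,.012,.019
```

```text
time_s: 11.28
ee_pos: [0.4727, 0.226, 0.0232]
ee_rot: [[-0.001, -0.127, 0.992], [0.001, 0.992, 0.127], [-1.0, 0.001, -0.0]]
wrist_force: [-0.4, -0.6, -0.8]
grip_width: 0.12
time_s: 12.03
ee_pos: [0.4736, 0.2266, 0.1247]
ee_rot: [[0.003, -0.128, 0.992], [0.002, 0.992, 0.128], [-1.0, 0.001, 0.003]]
wrist_force: [0.3, -0.3, -0.0]
grip_width: 0.7
t 12.03 pos [0.4736 0.2266 0.1247] psi 97.35 w 0.7
.5120,-.3110,.12,60 dp [  0.38 -53.81  -3.07] rot [37.35  0.13 -0.13]
```

View pics/w7.png

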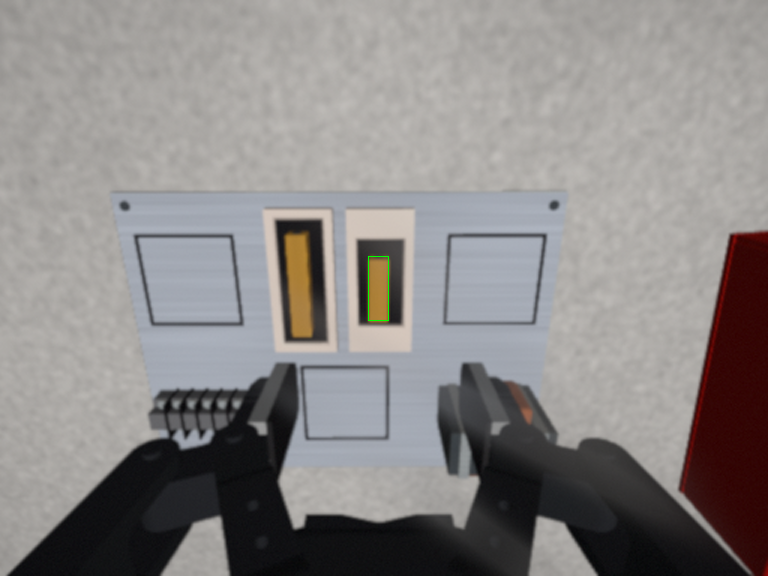

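```bash
python3 -m jog '[{"dp":[0,-53.8,-3.1],"delta_rot":[37.3,0.1,0],"gripper":0.75},{"dp":[0,-53.8,-3.1],"delta_rot":[37.3,0.1,0],"gripper":0.75},{"dp":[0,-53.8,-3.1],"delta_rot":[37.3,0.1,0],"gripper":0.75},{"dp":[0,-53.8,-3.1],"delta_rot":[37.3,0.1,0],"gripper":0.75},{"dp":[0,-53.8,-3.1],"delta_rot":[37.3,0.1,0],"gripper":0.75},{"dp":[0,-53.8,-3.1],"delta_rot":[37.3,0.1,0],"gripper":0.75},{"dp":[0,-53.8,-3.1],"delta_rot":[37.3,0.1,0],"gripper":0.75},{"dp":[0,-53.8,-3.1],"delta_rot":[37.3,0.1,0],"gripper":0.75},{"dp":[0,-53.8,-3.1],"delta_rot":[37.3,0.1,0],"gripper":0.75},{"dp":[0,-53.8,-3.1],"delta_rot":[37.3,0.1,0],"gripper":0.75},{"dp":[0,-53.8,-3.1],"delta_rot":[37.3,0.1,0],"gripper":0.75},{"dp":[0,-53.8,-3.1],"delta_rot":[37.3,0.1,0],"gripper":0.75},{"dp":[0,-53.8,-3.1],"delta_rot":[37.3,0.1,0],"gripper":0.75},{"dp":[0,-53.8,-3.1],"delta_rot":[37.3,0.1,0],"gripper":0.75},{"dp":[0,-53.8,-3.1],"delta_rot":[37.3,0.1,0],"gripper":0.75},{"dp":[0,-53.8,-3.1],"delta_rot":[37.3,0.1,0],"gripper":0.75},{"dp":[0,-53.8,-3.1],"delta_rot":[37.3,0.1,0],"gripper":0.75},{"dp":[0,-53.8,-3.1],"delta_rot":[37.3,0.1,0],"gripper":0.75}]'
python3 plan.py .5120,-.3110,.03,60; python3 ov.py wrist w8 .5120,-.311,60,.035,.035,.052 .4892,-.2173,31.8,.04,.04,.017 .608,-.290,18,.05,.05,.032
```

```text
time_s: 13.58
ee_pos: [0.5101, -0.3096, 0.1218]
ee_rot: [[-0.004, 0.498, 0.867], [0.002, 0.867, -0.498], [-1.0, -0.0, -0.005]]
wrist_force: [0.1, 0.0, 0.2]
grip_width: 0.751
t 13.58 pos [ 0.5101 -0.3096  0.1218] psi 60.15 w 0.751
.5120,-.3110,.03,60 dp [ 9.18 -0.02  0.28] rot [ 0.15 -0.26  0.02]
```

View pics/w8.png

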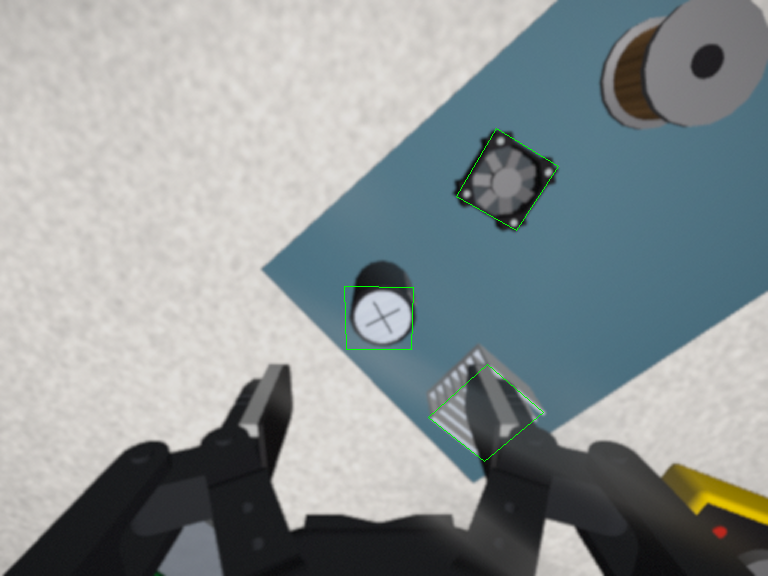

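```bash
python3 -m jog '[{"dp":[3,0,0.2],"delta_rot":[0,0,0],"gripper":0.75},{"dp":[6,0,0.2],"delta_rot":[0,0,0],"gripper":0.75},{"dp":[9.2,0,0.2],"delta_rot":[0,0,0],"gripper":0.75},{"dp":[9.2,0,0.2],"delta_rot":[0,0,0],"gripper":0.75},{"dp":[9.2,0,0.2],"delta_rot":[0,0,0],"gripper":0.75},{"dp":[9.2,0,0.2],"delta_rot":[0,0,0],"gripper":0.2},{"dp":[9.2,0,0.2],"delta_rot":[0,0,0],"gripper":0.2},{"dp":[9.2,0,0.2],"delta_rot":[0,0,0],"gripper":0.2},{"dp":[9.2,0,0.2],"delta_rot":[0,0,0],"gripper":0.2},{"dp":[9.2,0,0.2],"delta_rot":[0,0,0],"gripper":0.2},{"dp":[9.2,0,0.2],"delta_rot":[0,0,0],"gripper":0.2},{"dp":[9.2,0,0.2],"delta_rot":[0,0,0],"gripper":0.2},{"dp":[9.2,0,0.2],"delta_rot":[0,0,0],"gripper":0.2}]' 40
python3 -m jog '[{"dp":[-2,0,0],"delta_rot":[0,0,0],"gripper":0.2},{"dp":[-5,0,0],"delta_rot":[0,0,0],"gripper":0.2},{"dp":[-8,0,0],"delta_rot":[0,0,0],"gripper":0.2},{"dp":[-10,0,0],"delta_rot":[0,0,0],"gripper":0.2},{"dp":[-10,0,0],"delta_rot":[0,0,0],"gripper":0.2},{"dp":[-10,0,0],"delta_rot":[0,0,0],"gripper":0.2}]'
python3 plan.py .5648,.2134,.13,97.36;  python3 ov.py wrist w9
```

```text
time_s: 14.72
ee_pos: [0.5136, -0.3134, 0.0329]
ee_rot: [[0.001, 0.499, 0.867], [-0.001, 0.867, -0.499], [-1.0, -0.001, 0.002]]
wrist_force: [-0.8, 1.7, 7.8]
grip_width: 0.394
time_s: 15.22
ee_pos: [0.5133, -0.3134, 0.1325]
ee_rot: [[0.001, 0.499, 0.866], [-0.002, 0.866, -0.499], [-1.0, -0.001, 0.001]]
wrist_force: [0.8, -0.2, -0.2]
grip_width: 0.393
t 15.22 pos [ 0.5133 -0.3134  0.1325] psi 60.04 w 0.393
.5648,.2134,.13,97.36 dp [  0.15  48.22 -21.84] rot [-37.32   0.06   0.11]
```

View pics/w9.png

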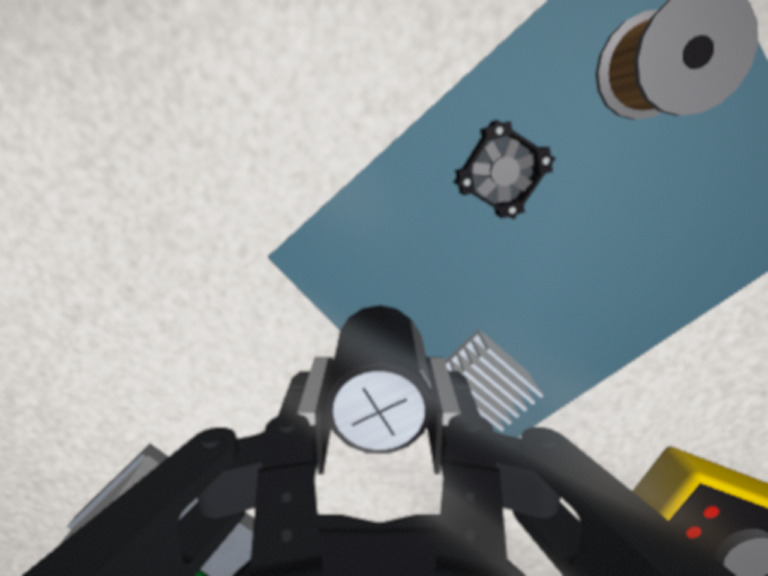

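```bash
python3 - <<'E'
from h import *
c=manip.calibration("wrist");print(unproj(c,(np.array([[379,411.]])-.25)/1.5,.1515), manip.get_state()["ee_pos"])
E
python3 -m jog '[{"dp":[0,48.2,-21.8],"delta_rot":[-37.3,0,0],"gripper":0.2},{"dp":[0,48.2,-21.8],"delta_rot":[-37.3,0,0],"gripper":0.2},{"dp":[0,48.2,-21.8],"delta_rot":[-37.3,0,0],"gripper":0.2},{"dp":[0,48.2,-21.8],"delta_rot":[-37.3,0,0],"gripper":0.2},{"dp":[0,48.2,-21.8],"delta_rot":[-37.3,0,0],"gripper":0.2},{"dp":[0,48.2,-21.8],"delta_rot":[-37.3,0,0],"gripper":0.2},{"dp":[0,48.2,-21.8],"delta_rot":[-37.3,0,0],"gripper":0.2},{"dp":[0,48.2,-21.8],"delta_rot":[-37.3,0,0],"gripper":0.2},{"dp":[0,48.2,-21.8],"delta_rot":[-37.3,0,0],"gripper":0.2},{"dp":[0,48.2,-21.8],"delta_rot":[-37.3,0,0],"gripper":0.2},{"dp":[0,48.2,-21.8],"delta_rot":[-37.3,0,0],"gripper":0.2},{"dp":[0,48.2,-21.8],"delta_rot":[-37.3,0,0],"gripper":0.2},{"dp":[0,48.2,-21.8],"delta_rot":[-37.3,0,0],"gripper":0.2},{"dp":[2,48.2,-21.8],"delta_rot":[-37.3,0,0],"gripper":0.2},{"dp":[4,48.2,-21.8],"delta_rot":[-37.3,0,0],"gripper":0.2},{"dp":[6,48.2,-21.8],"delta_rot":[-37.3,0,0],"gripper":0.2},{"dp":[6,48.2,-21.8],"delta_rot":[-37.3,0,0],"gripper":0.2},{"dp":[6,48.2,-21.8],"delta_rot":[-37.3,0,0],"gripper":0.2},{"dp":[6,48.2,-21.8],"delta_rot":[-37.3,0,0],"gripper":0.2}]'
python3 plan.py .5648,.2134,.0355,97.36;  python3 ov.py wrist w10 .5648,.2134,7.36,.06,.06,.004
```

```text
[[ 0.50870012 -0.3104924   0.1515    ]] [ 0.51231008 -0.31260951  0.13089031]
time_s: 16.85
ee_pos: [0.5637, 0.2138, 0.0706]
ee_rot: [[-0.004, -0.127, 0.992], [0.001, 0.992, 0.128], [-1.0, 0.001, -0.003]]
wrist_force: [0.9, 0.4, -0.8]
grip_width: 0.397
t 16.85 pos [0.5637 0.2138 0.0706] psi 97.33 w 0.397
.5648,.2134,.0355,97.36 dp [ 3.51 -0.06  0.11] rot [-0.03 -0.19 -0.07]
```

View pics/w10.png

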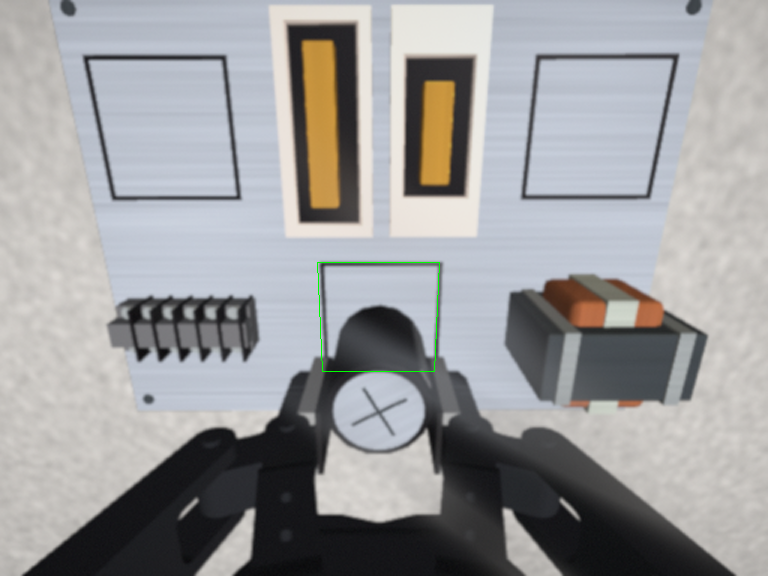

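```bash
python3 -m jog '[{"dp":[1,0,0.4],"delta_rot":[0,-0.1,0],"gripper":0.2},{"dp":[2.2,0,0.4],"delta_rot":[0,-0.1,0],"gripper":0.2},{"dp":[3.1,0,0.4],"delta_rot":[0,-0.1,0],"gripper":0.2},{"dp":[3.5,0,0.4],"delta_rot":[0,-0.1,0],"gripper":0.2},{"dp":[3.5,0,0.4],"delta_rot":[0,-0.1,0],"gripper":0.2},{"dp":[3.5,0,0.4],"delta_rot":[0,-0.1,0],"gripper":0.2},{"dp":[3.5,0,0.4],"delta_rot":[0,-0.1,0],"gripper":0.2}]'
python3 -m jog '[{"dp":[0,0,0],"delta_rot":[0,0,0],"gripper":0.45},{"dp":[0,0,0],"delta_rot":[0,0,0],"gripper":0.55},{"dp":[0,0,0],"delta_rot":[0,0,0],"gripper":0.6},{"dp":[0,0,0],"delta_rot":[0,0,0],"gripper":0.6},{"dp":[-1,0,0],"delta_rot":[0,0,0],"gripper":0.6},{"dp":[-4,0,0],"delta_rot":[0,0,0],"gripper":0.6},{"dp":[-8,0,0],"delta_rot":[0,0,0],"gripper":0.7},{"dp":[-10,0,0],"delta_rot":[0,0,0],"gripper":0.8},{"dp":[-10,0,0],"delta_rot":[0,0,0],"gripper":0.9},{"dp":[-10,0,0],"delta_rot":[0,0,0],"gripper":0.9}]'
python3 plan.py .608,-.290,.12,17.8;  python3 ov.py wrist w11 .5648,.2134,7.36,.035,.035,.054; python3 ov.py top t1 .5648,.2134,7.36,.035,.035,.054
```

```text
time_s: 17.48
ee_pos: [0.5674, 0.2145, 0.0351]
ee_rot: [[-0.002, -0.128, 0.992], [0.001, 0.992, 0.128], [-1.0, 0.001, -0.002]]
wrist_force: [0.6, -1.0, 0.0]
grip_width: 0.398
time_s: 18.32
ee_pos: [0.5691, 0.2148, 0.138]
ee_rot: [[0.003, -0.128, 0.992], [0.002, 0.992, 0.128], [-1.0, 0.002, 0.003]]
wrist_force: [-1.1, 0.0, -1.2]
grip_width: 0.9
t 18.32 pos [0.5691 0.2148 0.138 ] psi 97.35 w 0.9
.608,-.290,.12,17.8 dp [  1.71 -50.57  -2.61] rot [79.55  0.09 -0.22]
```

View pics/w11.png

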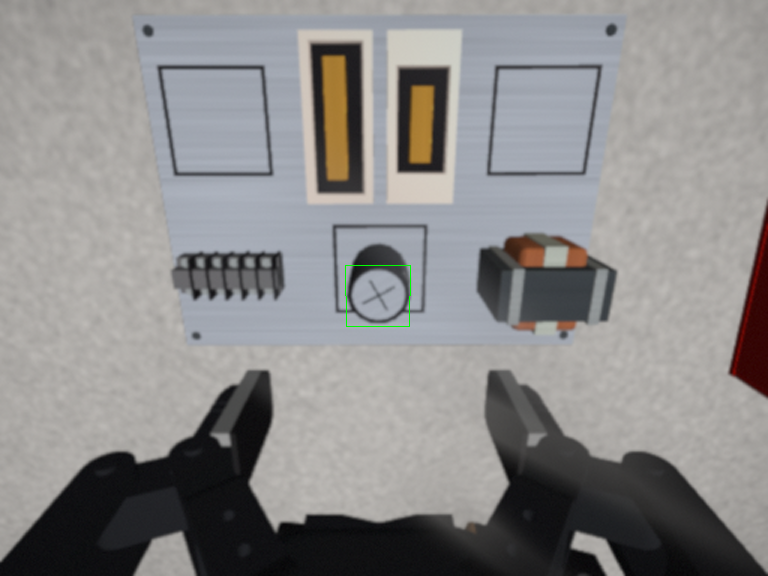

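View pics/t1.png

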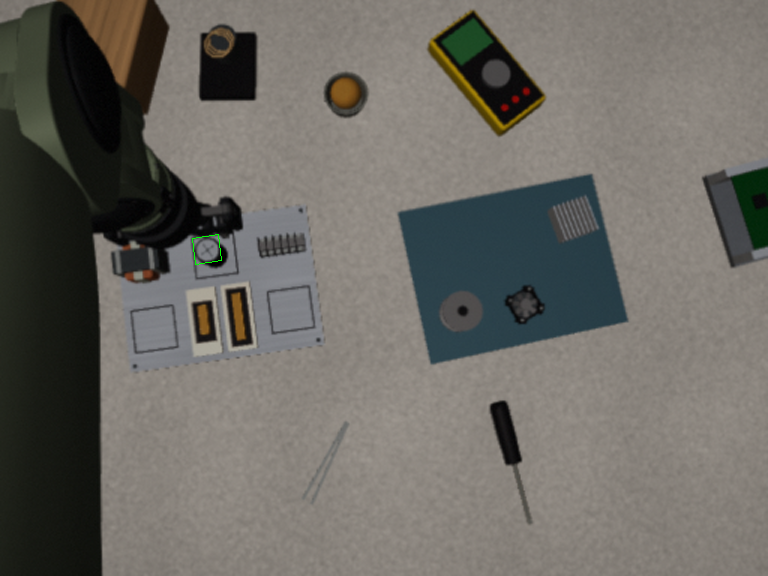

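```bash
python3 -m jog '[{"dp":[0,-50.6,-2.6],"delta_rot":[79.5,0,0],"gripper":0.85},{"dp":[0,-50.6,-2.6],"delta_rot":[79.5,0,0],"gripper":0.85},{"dp":[0,-50.6,-2.6],"delta_rot":[79.5,0,0],"gripper":0.85},{"dp":[0,-50.6,-2.6],"delta_rot":[79.5,0,0],"gripper":0.85},{"dp":[0,-50.6,-2.6],"delta_rot":[79.5,0,0],"gripper":0.85},{"dp":[0,-50.6,-2.6],"delta_rot":[79.5,0,0],"gripper":0.85},{"dp":[0,-50.6,-2.6],"delta_rot":[79.5,0,0],"gripper":0.85},{"dp":[0,-50.6,-2.6],"delta_rot":[79.5,0,0],"gripper":0.85},{"dp":[0,-50.6,-2.6],"delta_rot":[79.5,0,0],"gripper":0.85},{"dp":[0,-50.6,-2.6],"delta_rot":[79.5,0,0],"gripper":0.85},{"dp":[0,-50.6,-2.6],"delta_rot":[79.5,0,0],"gripper":0.85},{"dp":[0,-50.6,-2.6],"delta_rot":[79.5,0,0],"gripper":0.85},{"dp":[0,-50.6,-2.6],"delta_rot":[79.5,0,0],"gripper":0.85},{"dp":[1.6,-50.6,-2.6],"delta_rot":[79.5,0,0],"gripper":0.85},{"dp":[1.6,-50.6,-2.6],"delta_rot":[79.5,0,0],"gripper":0.85},{"dp":[1.6,-50.6,-2.6],"delta_rot":[79.5,0,0],"gripper":0.85},{"dp":[1.6,-50.6,-2.6],"delta_rot":[79.5,0,0],"gripper":0.85}]'
python3 plan.py .608,-.290,.015,17.8; python3 ov.py wrist w12 .608,-.290,17.8,.05,.05,.032
```

```text
time_s: 19.83
ee_pos: [0.6061, -0.2896, 0.1182]
ee_rot: [[-0.003, 0.952, 0.307], [0.002, 0.307, -0.952], [-1.0, -0.002, -0.003]]
wrist_force: [-0.8, -0.8, 1.1]
grip_width: 0.848
t 19.83 pos [ 0.6061 -0.2896  0.1182] psi 17.9 w 0.848
.608,-.290,.015,17.8 dp [10.32  0.19  0.13] rot [ 0.1  -0.18  0.12]
```

View pics/w12.png

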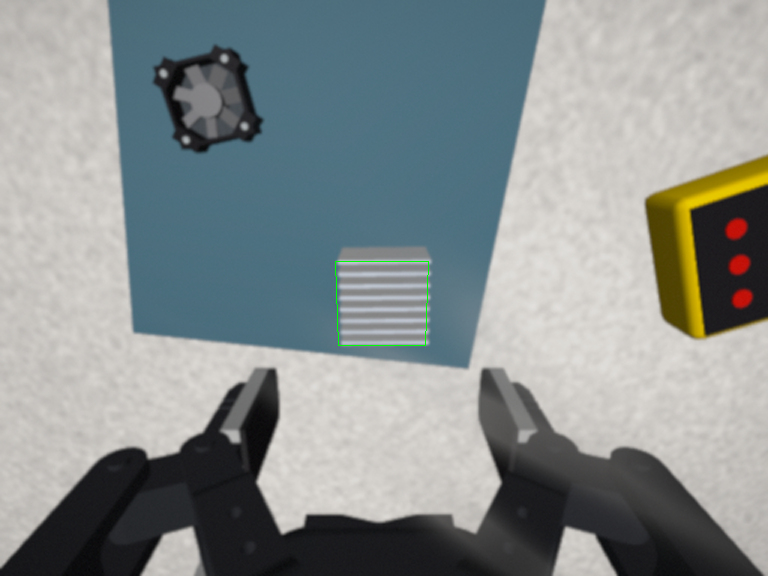

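```bash
python3 -m jog '[{"dp":[3,0.1,0.1],"delta_rot":[0,0,0],"gripper":0.85},{"dp":[6,0.1,0.1],"delta_rot":[0,0,0],"gripper":0.85},{"dp":[9,0.1,0.1],"delta_rot":[0,0,0],"gripper":0.85},{"dp":[10.2,0.1,0.1],"delta_rot":[0,0,0],"gripper":0.85},{"dp":[10.2,0.1,0.1],"delta_rot":[0,0,0],"gripper":0.85},{"dp":[10.2,0.1,0.1],"delta_rot":[0,0,0],"gripper":0.85},{"dp":[10.2,0.1,0.1],"delta_rot":[0,0,0],"gripper":0.4},{"dp":[10.2,0.1,0.1],"delta_rot":[0,0,0],"gripper":0.4},{"dp":[10.2,0.1,0.1],"delta_rot":[0,0,0],"gripper":0.4},{"dp":[10.2,0.1,0.1],"delta_rot":[0,0,0],"gripper":0.4},{"dp":[10.2,0.1,0.1],"delta_rot":[0,0,0],"gripper":0.4},{"dp":[10.2,0.1,0.1],"delta_rot":[0,0,0],"gripper":0.4},{"dp":[10.2,0.1,0.1],"delta_rot":[0,0,0],"gripper":0.4}]' 40
python3 -m jog '[{"dp":[-2,0,0],"delta_rot":[0,0,0],"gripper":0.4},{"dp":[-5,0,0],"delta_rot":[0,0,0],"gripper":0.4},{"dp":[-8,0,0],"delta_rot":[0,0,0],"gripper":0.4},{"dp":[-11,0,0],"delta_rot":[0,0,0],"gripper":0.4},{"dp":[-11,0,0],"delta_rot":[0,0,0],"gripper":0.4},{"dp":[-11,0,0],"delta_rot":[0,0,0],"gripper":0.4}]'
python3 plan.py .4878,.1077,.12,7.36;  python3 ov.py wrist w13
```

```text
time_s: 20.97
ee_pos: [0.6096, -0.2922, 0.0197]
ee_rot: [[0.003, 0.952, 0.307], [-0.001, 0.307, -0.952], [-1.0, 0.002, 0.002]]
wrist_force: [0.1, 0.1, 6.3]
grip_width: 0.574
time_s: 21.47
ee_pos: [0.6095, -0.2923, 0.13]
ee_rot: [[0.004, 0.952, 0.306], [-0.002, 0.306, -0.952], [-1.0, 0.003, 0.003]]
wrist_force: [0.4, -0.0, -2.1]
grip_width: 0.573
t 21.47 pos [ 0.6095 -0.2923  0.13  ] psi 17.84 w 0.573
.4878,.1077,.12,7.36 dp [  0.88   0.67 -41.81] rot [10.48  0.15 -0.18]
```

View pics/w13.png

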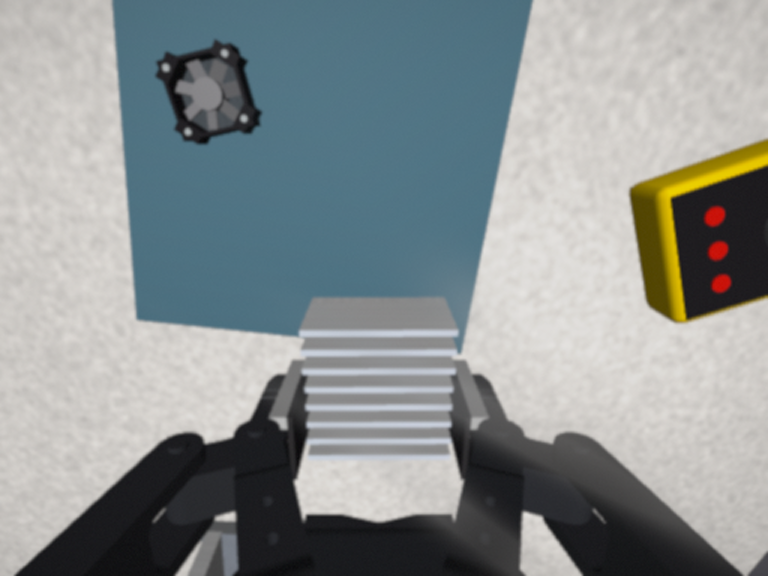

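```bash
python3 -m jog '[{"dp":[0,0.6,-41.5],"delta_rot":[10.5,0,0],"gripper":0.4},{"dp":[0,0.6,-41.5],"delta_rot":[10.5,0,0],"gripper":0.4},{"dp":[0,0.6,-41.5],"delta_rot":[10.5,0,0],"gripper":0.4},{"dp":[0,0.6,-41.5],"delta_rot":[10.5,0,0],"gripper":0.4},{"dp":[0,0.6,-41.5],"delta_rot":[10.5,0,0],"gripper":0.4},{"dp":[0,0.6,-41.5],"delta_rot":[10.5,0,0],"gripper":0.4},{"dp":[0,0.6,-41.5],"delta_rot":[10.5,0,0],"gripper":0.4},{"dp":[0,0.6,-41.5],"delta_rot":[10.5,0,0],"gripper":0.4},{"dp":[0,0.6,-41.5],"delta_rot":[10.5,0,0],"gripper":0.4},{"dp":[0,0.6,-41.5],"delta_rot":[10.5,0,0],"gripper":0.4},{"dp":[0,0.6,-41.5],"delta_rot":[10.5,0,0],"gripper":0.4},{"dp":[2,0.6,-41.5],"delta_rot":[10.5,0,0],"gripper":0.4},{"dp":[4,0.6,-41.5],"delta_rot":[10.5,0,0],"gripper":0.4},{"dp":[6,0.6,-41.5],"delta_rot":[10.5,0,0],"gripper":0.4},{"dp":[6,0.6,-41.5],"delta_rot":[10.5,0,0],"gripper":0.4},{"dp":[6,0.6,-41.5],"delta_rot":[10.5,0,0],"gripper":0.4},{"dp":[6,0.6,-41.5],"delta_rot":[10.5,0,0],"gripper":0.4}]'
python3 plan.py .4881,.1051,.0222,7.36;  python3 ov.py wrist w14 .4878,.1077,7.36,.06,.06,.004
```

```text
time_s: 22.93
ee_pos: [0.4862, 0.1054, 0.0675]
ee_rot: [[-0.002, 0.992, 0.128], [0.001, 0.128, -0.992], [-1.0, -0.002, -0.001]]
wrist_force: [0.8, -1.3, -0.7]
grip_width: 0.576
t 22.93 pos [0.4862 0.1054 0.0675] psi 7.33 w 0.576
.4881,.1051,.0222,7.36 dp [4.53 0.2  0.06] rot [-0.03 -0.07  0.11]
```

View pics/w14.png

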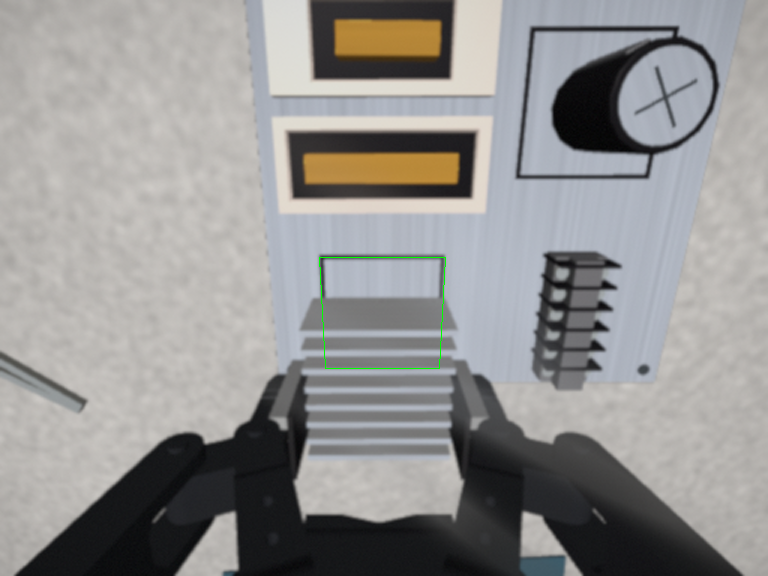

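```bash
python3 -m jog '[{"dp":[1.5,0.1,0],"delta_rot":[0,0,0],"gripper":0.4},{"dp":[3,0.1,0],"delta_rot":[0,0,0],"gripper":0.4},{"dp":[4,0.1,0],"delta_rot":[0,0,0],"gripper":0.4},{"dp":[4.5,0.1,0],"delta_rot":[0,0,0],"gripper":0.4},{"dp":[4.5,0.1,0],"delta_rot":[0,0,0],"gripper":0.4},{"dp":[4.5,0.1,0],"delta_rot":[0,0,0],"gripper":0.4},{"dp":[4.5,0.1,0],"delta_rot":[0,0,0],"gripper":0.4}]'
python3 -m jog '[{"dp":[0,0,0],"delta_rot":[0,0,0],"gripper":0.7},{"dp":[0,0,0],"delta_rot":[0,0,0],"gripper":0.8},{"dp":[0,0,0],"delta_rot":[0,0,0],"gripper":0.8},{"dp":[0,0,0],"delta_rot":[0,0,0],"gripper":0.8},{"dp":[-1,0,0],"delta_rot":[0,0,0],"gripper":0.8},{"dp":[-4,0,0],"delta_rot":[0,0,0],"gripper":0.8},{"dp":[-8,0,0],"delta_rot":[0,0,0],"gripper":0.8},{"dp":[-10,0,0],"delta_rot":[0,0,0],"gripper":0.8},{"dp":[-10,0,0],"delta_rot":[0,0,0],"gripper":0.8},{"dp":[-10,0,0],"delta_rot":[0,0,0],"gripper":0.8}]'
python3 plan.py .4892,-.2173,.12,32;  python3 ov.py wrist w15 .4878,.1077,7.36,.05,.05,.034
```

```text
time_s: 23.57
ee_pos: [0.4878, 0.1058, 0.0232]
ee_rot: [[-0.0, 0.992, 0.128], [0.001, 0.128, -0.992], [-1.0, -0.0, -0.001]]
wrist_force: [-1.1, -0.7, -2.3]
grip_width: 0.577
time_s: 24.4
ee_pos: [0.4887, 0.1058, 0.1245]
ee_rot: [[0.003, 0.992, 0.128], [0.001, 0.128, -0.992], [-1.0, 0.003, -0.001]]
wrist_force: [0.4, 0.3, 0.1]
grip_width: 0.8
t 24.4 pos [0.4887 0.1058 0.1245] psi 7.35 w 0.8
.4892,-.2173,.12,32 dp [ 0.4  -4.09 32.05] rot [-2.465e+01 -2.000e-02 -1.800e-01]
```

View pics/w15.png

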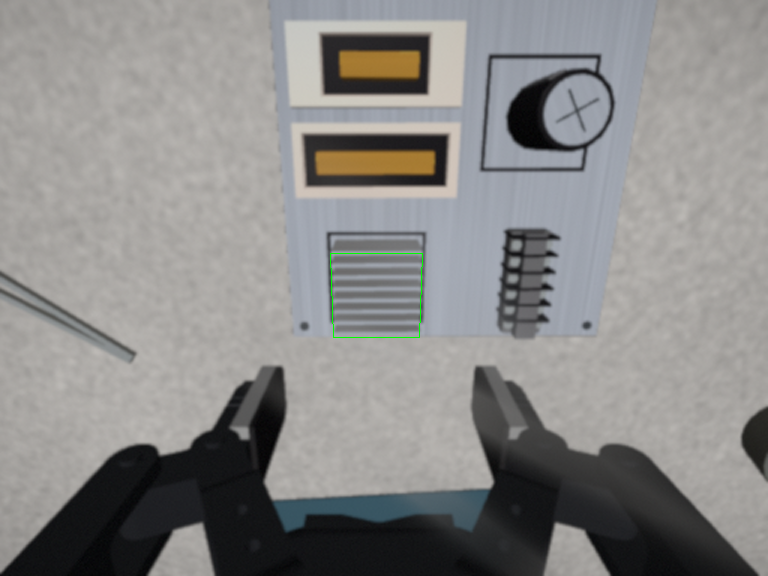

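```bash
python3 -m jog '[{"dp":[0,-4.1,32],"delta_rot":[-24.6,0,0],"gripper":0.75},{"dp":[0,-4.1,32],"delta_rot":[-24.6,0,0],"gripper":0.75},{"dp":[0,-4.1,32],"delta_rot":[-24.6,0,0],"gripper":0.75},{"dp":[0,-4.1,32],"delta_rot":[-24.6,0,0],"gripper":0.75},{"dp":[0,-4.1,32],"delta_rot":[-24.6,0,0],"gripper":0.75},{"dp":[0,-4.1,32],"delta_rot":[-24.6,0,0],"gripper":0.75},{"dp":[0,-4.1,32],"delta_rot":[-24.6,0,0],"gripper":0.75},{"dp":[0,-4.1,32],"delta_rot":[-24.6,0,0],"gripper":0.75},{"dp":[0.4,-4.1,32],"delta_rot":[-24.6,0,0],"gripper":0.75},{"dp":[2,-4.1,32],"delta_rot":[-24.6,0,0],"gripper":0.75},{"dp":[3,-4.1,32],"delta_rot":[-24.6,0,0],"gripper":0.75},{"dp":[3,-4.1,32],"delta_rot":[-24.6,0,0],"gripper":0.75},{"dp":[3,-4.1,32],"delta_rot":[-24.6,0,0],"gripper":0.75}]'
python3 plan.py .4892,-.2173,.013,32;  python3 ov.py wrist w16 .4892,-.2173,32,.04,.04,.017
```

```text
time_s: 25.53
ee_pos: [0.4863, -0.2154, 0.0908]
ee_rot: [[-0.004, 0.848, 0.53], [0.003, 0.53, -0.848], [-1.0, -0.002, -0.005]]
wrist_force: [-0.7, -0.9, -0.3]
grip_width: 0.751
t 25.53 pos [ 0.4863 -0.2154  0.0908] psi 32.0 w 0.751
.4892,-.2173,.013,32 dp [7.77 0.16 0.35] rot [-0.   -0.29  0.12]
```

View pics/w16.png

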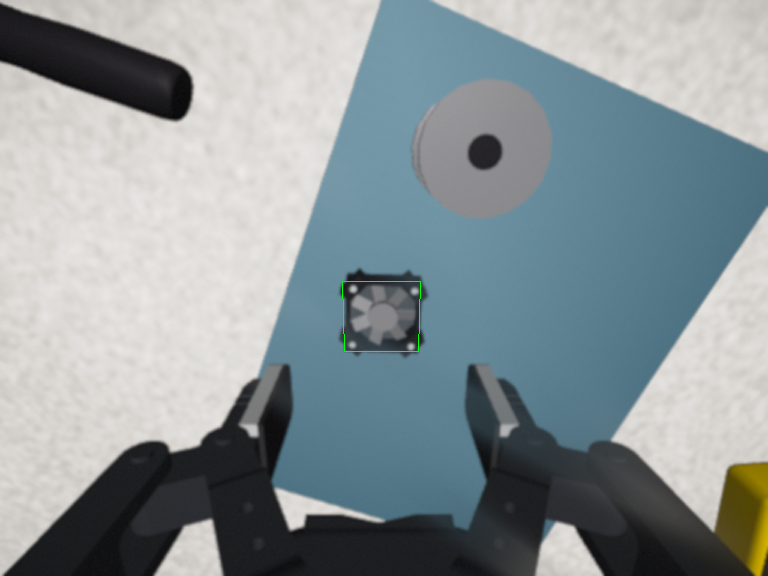

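```bash
python3 -m jog '[{"dp":[3,0.1,0.1],"delta_rot":[1.8,0,0],"gripper":0.75},{"dp":[6,0.1,0.1],"delta_rot":[1.8,0,0],"gripper":0.75},{"dp":[7.8,0.1,0.1],"delta_rot":[1.8,0,0],"gripper":0.75},{"dp":[7.8,0.1,0.1],"delta_rot":[1.8,0,0],"gripper":0.75},{"dp":[7.8,0.1,0.1],"delta_rot":[1.8,0,0],"gripper":0.75},{"dp":[7.8,0.1,0.1],"delta_rot":[1.8,0,0],"gripper":0.3},{"dp":[7.8,0.1,0.1],"delta_rot":[1.8,0,0],"gripper":0.3},{"dp":[7.8,0.1,0.1],"delta_rot":[1.8,0,0],"gripper":0.3},{"dp":[7.8,0.1,0.1],"delta_rot":[1.8,0,0],"gripper":0.3},{"dp":[7.8,0.1,0.1],"delta_rot":[1.8,0,0],"gripper":0.3},{"dp":[7.8,0.1,0.1],"delta_rot":[1.8,0,0],"gripper":0.3},{"dp":[7.8,0.1,0.1],"delta_rot":[1.8,0,0],"gripper":0.3},{"dp":[7.8,0.1,0.1],"delta_rot":[1.8,0,0],"gripper":0.3}]' 30
python3 -m jog '[{"dp":[-2,0,0],"delta_rot":[0,0,0],"gripper":0.3},{"dp":[-5,0,0],"delta_rot":[0,0,0],"gripper":0.3},{"dp":[-8,0,0],"delta_rot":[0,0,0],"gripper":0.3},{"dp":[-11,0,0],"delta_rot":[0,0,0],"gripper":0.3},{"dp":[-11,0,0],"delta_rot":[0,0,0],"gripper":0.3},{"dp":[-11,0,0],"delta_rot":[0,0,0],"gripper":0.3}]'
python3 plan.py .4878,.1077,.12,7.36;  python3 ov.py wrist w17
```

```text
time_s: 26.67
ee_pos: [0.4905, -0.2178, 0.0161]
ee_rot: [[0.002, 0.865, 0.502], [-0.0, 0.502, -0.865], [-1.0, 0.002, 0.001]]
wrist_force: [-0.1, 1.7, 7.6]
grip_width: 0.451
time_s: 27.17
ee_pos: [0.4908, -0.2183, 0.1269]
ee_rot: [[0.004, 0.865, 0.502], [-0.002, 0.502, -0.865], [-1.0, 0.002, 0.004]]
wrist_force: [0.6, -0.2, -0.3]
grip_width: 0.453
t 27.17 pos [ 0.4908 -0.2183  0.1269] psi 30.14 w 0.453
.4878,.1077,.12,7.36 dp [  0.62  16.11 -28.35] rot [22.78  0.18 -0.17]
```

View pics/w17.png

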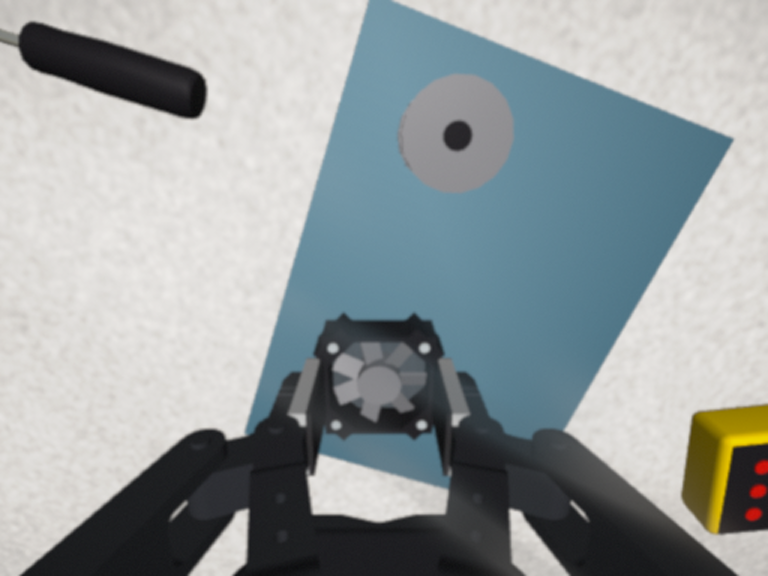

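```bash
python3 - <<'E'
from h import *
c=manip.calibration("wrist");s=manip.get_state();p=s["ee_pos"]
q=unproj(c,(np.array([[333,348.],[424,348],[422,425],[336,425]])-.25)/1.5,p[2]+.0009).mean(0); print(p,q,"tool",s["ee_rot"].T@(q-p))
E
python3 -m jog '[{"dp":[0,16.1,-28.3],"delta_rot":[22.8,0,0],"gripper":0.3},{"dp":[0,16.1,-28.3],"delta_rot":[22.8,0,0],"gripper":0.3},{"dp":[0,16.1,-28.3],"delta_rot":[22.8,0,0],"gripper":0.3},{"dp":[0,16.1,-28.3],"delta_rot":[22.8,0,0],"gripper":0.3},{"dp":[0,16.1,-28.3],"delta_rot":[22.8,0,0],"gripper":0.3},{"dp":[0,16.1,-28.3],"delta_rot":[22.8,0,0],"gripper":0.3},{"dp":[0,16.1,-28.3],"delta_rot":[22.8,0,0],"gripper":0.3},{"dp":[0,16.1,-28.3],"delta_rot":[22.8,0,0],"gripper":0.3},{"dp":[0,16.1,-28.3],"delta_rot":[22.8,0,0],"gripper":0.3},{"dp":[1,16.1,-28.3],"delta_rot":[22.8,0,0],"gripper":0.3},{"dp":[3,16.1,-28.3],"delta_rot":[22.8,0,0],"gripper":0.3},{"dp":[4,16.1,-28.3],"delta_rot":[22.8,0,0],"gripper":0.3},{"dp":[4,16.1,-28.3],"delta_rot":[22.8,0,0],"gripper":0.3},{"dp":[4,16.1,-28.3],"delta_rot":[22.8,0,0],"gripper":0.3},{"dp":[4,16.1,-28.3],"delta_rot":[22.8,0,0],"gripper":0.3}]'
python3 plan.py .4877,.107,.0487,7.36;  python3 ov.py wrist w18 .4876,.1080,7.36,.05,.05,.034
```

```text
[ 0.48957373 -0.21760648  0.12525046] [ 0.48966619 -0.21727816  0.12615046] tool [-0.00089998  0.00024548 -0.00023689]
time_s: 28.47
ee_pos: [0.4863, 0.1074, 0.0845]
ee_rot: [[-0.002, 0.992, 0.126], [0.001, 0.126, -0.992], [-1.0, -0.001, -0.001]]
wrist_force: [0.3, 0.1, -1.2]
grip_width: 0.455
t 28.47 pos [0.4863 0.1074 0.0845] psi 7.24 w 0.455
.4877,.107,.0487,7.36 dp [3.58 0.14 0.06] rot [-0.12 -0.07  0.08]
```

View pics/w18.png

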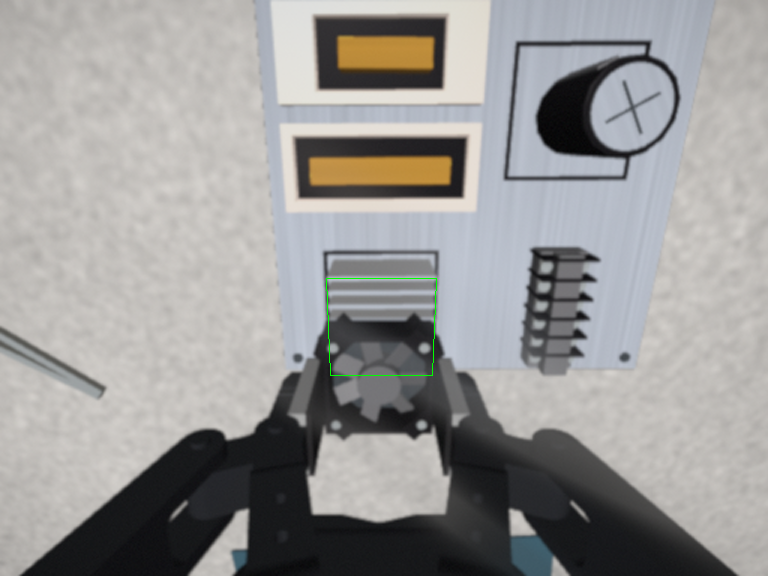

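```bash
python3 -m jog '[{"dp":[1,0.1,0],"delta_rot":[0,0,0],"gripper":0.3},{"dp":[2,0.1,0],"delta_rot":[0,0,0],"gripper":0.3},{"dp":[3,0.1,0],"delta_rot":[0,0,0],"gripper":0.3},{"dp":[3.5,0.1,0],"delta_rot":[0,0,0],"gripper":0.3},{"dp":[3.5,0.1,0],"delta_rot":[0,0,0],"gripper":0.3},{"dp":[3.5,0.1,0],"delta_rot":[0,0,0],"gripper":0.3},{"dp":[3.5,0.1,0],"delta_rot":[0,0,0],"gripper":0.3}]'
python3 plan.py .4877,.107,.0487,7.36
```

```text
time_s: 29.1
ee_pos: [0.4868, 0.1086, 0.0492]
ee_rot: [[-0.002, 0.992, 0.128], [0.001, 0.128, -0.992], [-1.0, -0.002, -0.001]]
wrist_force: [-0.5, 0.3, 0.0]
grip_width: 0.457
t 29.1 pos [0.4868 0.1086 0.0492] psi 7.35 w 0.457
.4877,.107,.0487,7.36 dp [0.05 0.06 0.17] rot [-0.01 -0.07  0.09]
```

```bash
python3 -m jog '[{"dp":[0.05,0.05,0.1],"delta_rot":[0,0,0],"gripper":0.3},{"dp":[0.05,0.05,0.1],"delta_rot":[0,0,0],"gripper":0.3},{"dp":[0.05,0.05,0.1],"delta_rot":[0,0,0],"gripper":0.52},{"dp":[0.05,0.05,0.1],"delta_rot":[0,0,0],"gripper":0.6},{"dp":[0.05,0.05,0.1],"delta_rot":[0,0,0],"gripper":0.7},{"dp":[0.05,0.05,0.1],"delta_rot":[0,0,0],"gripper":0.7},{"dp":[-1,0.05,0.1],"delta_rot":[0,0,0],"gripper":0.7},{"dp":[-4,0.05,0.1],"delta_rot":[0,0,0],"gripper":0.7},{"dp":[-8,0.05,0.1],"delta_rot":[0,0,0],"gripper":0.7},{"dp":[-10,0,0],"delta_rot":[0,0,0],"gripper":0.7},{"dp":[-10,0,0],"delta_rot":[0,0,0],"gripper":0.7},{"dp":[-10,0,0],"delta_rot":[0,0,0],"gripper":0.7}]'
python3 ov.py wrist w19 .4876,.1080,7.36,.05,.05,.034 .4876,.1080,7.36,.04,.04,.049
python3 - <<'E'
from h import *
for t in ["fan","heat_sink","capacitor","spacer_long","spacer_short"]: print(t,[(round(d["confidence"],2),np.round(d["centre"],4)) for d in manip.landmark_of(t,"wrist")[:2]])
E
```

```text
time_s: 30.1
ee_pos: [0.4883, 0.1085, 0.1508]
ee_rot: [[0.002, 0.992, 0.128], [0.001, 0.128, -0.992], [-1.0, 0.002, -0.001]]
wrist_force: [-0.3, -0.9, 0.2]
grip_width: 0.702
fan [(0.63, array([0.4901, 0.1045, 0.0361]))]
heat_sink [(0.79, array([0.4855, 0.1084, 0.0032]))]
capacitor [(0.91, array([5.623e-01, 2.119e-01, 4.000e-04]))]
spacer_long [(0.68, array([0.4773, 0.1788, 0.015 ]))]
spacer_short [(0.72, array([0.478 , 0.2277, 0.0193]))]
```

View pics/w19.png

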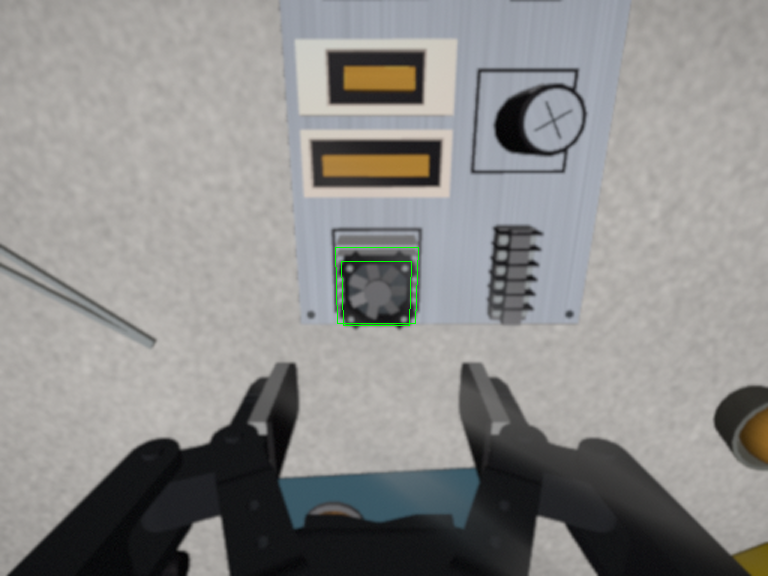

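```bash
python3 -m jog '[{"dp":[-5,0,15],"delta_rot":[0,0,0],"gripper":0.7},{"dp":[-5,0,15],"delta_rot":[0,0,0],"gripper":0.7},{"dp":[-5,0,15],"delta_rot":[0,0,0],"gripper":0.7},{"dp":[-5,0,25],"delta_rot":[0,0,0],"gripper":0.7},{"dp":[-5,0,25],"delta_rot":[0,0,0],"gripper":0.7},{"dp":[-5,0,25],"delta_rot":[0,0,0],"gripper":0.7},{"dp":[-5,0,25],"delta_rot":[0,0,0],"gripper":0.7},{"dp":[-5,0,25],"delta_rot":[0,0,0],"gripper":0.7},{"dp":[-5,0,25],"delta_rot":[0,0,0],"gripper":0.7},{"dp":[-5,0,25],"delta_rot":[0,0,0],"gripper":0.7},{"dp":[-5,0,25],"delta_rot":[0,0,0],"gripper":0.7}]'
cat > fin.py <<'E'
from h import *
c=manip.calibration("top");im=manip.camera("top")[:,:,::-1].copy()
B=[(.4876,.108,.05,.05,.034),(.4876,.108,.04,.04,.049),(.4787,.1781,.064,.012,.019),(.4725,.2257,.04,.012,.019),(.5648,.2134,.035,.035,.054)]
S=5;x0,y0=70,130
big=cv2.resize(im[130:250,70:225],None,fx=5,fy=5,interpolation=cv2.INTER_CUBIC);t=np.radians(7.36)
for x,y,L,W,z in B:
    q=np.array([[1,1],[1,-1],[-1,-1],[-1,1]])*[L/2,W/2]
    P=np.c_[q@np.array([[np.cos(t),np.sin(t)],[-np.sin(t),np.cos(t)]])+[x,y],np.full(4,z)]
    cv2.polylines(big,[((proj(c,P)+.5-[x0,y0])*5-.5).round().astype(int)],True,(0,255,0),1)
cv2.imwrite("pics/fin_top.png",big)
im=manip.camera("scene")[:,:,::-1]
cv2.imwrite("pics/fin_scene.png",cv2.resize(im[180:350,230:440],None,fx=3.5,fy=3.5,interpolation=cv2.INTER_CUBIC))
E
python3 fin.py
```

```text
time_s: 31.32
ee_pos: [0.5187, -0.1378, 0.1988]
ee_rot: [[-0.002, 0.992, 0.13], [0.002, 0.13, -0.992], [-1.0, -0.002, -0.002]]
wrist_force: [0.4, -0.3, 0.6]
grip_width: 0.7
```

View pics/fin_top.png

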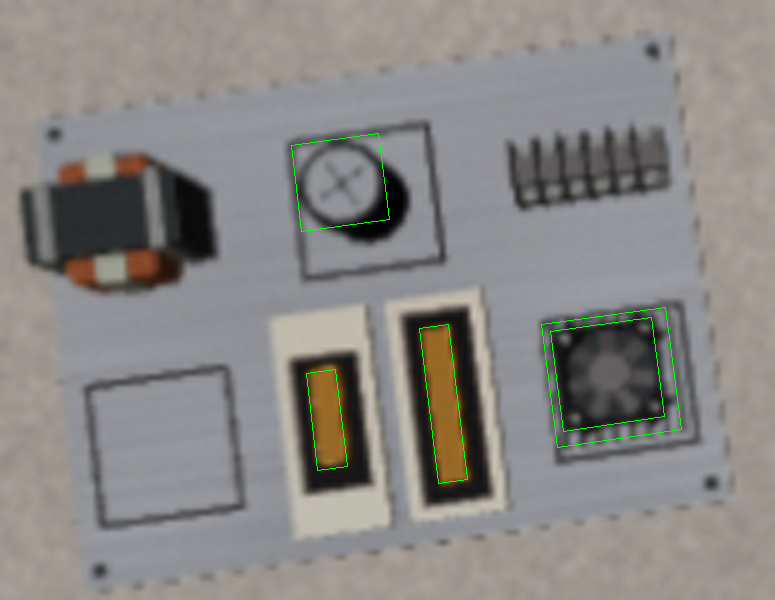

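View pics/fin_scene.png

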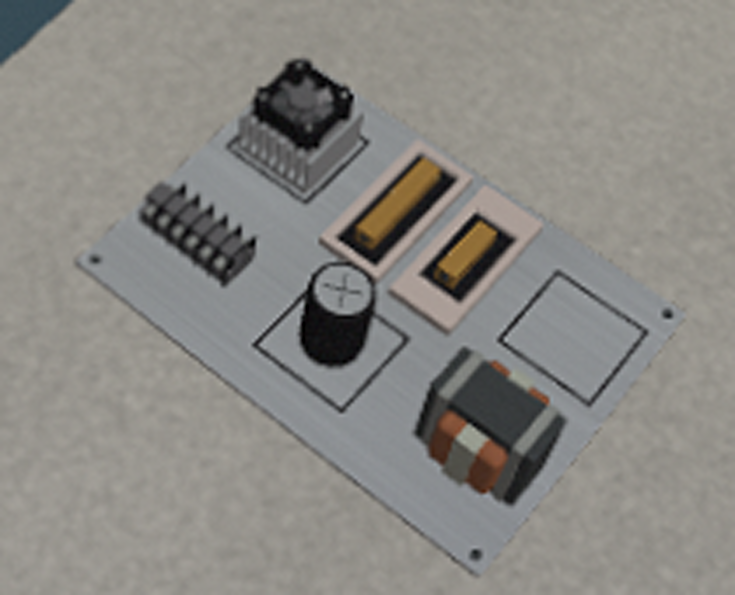

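```bash
python3 -c "
from workcell import manip
s=manip.get_state();print(s['time_s'],abs(s['qvel']).max());print(manip.hand_in())"
```

```text
31.4167 0.41942224979817905
the job is handed in; nothing more can be done
None
```

All five parts are laid out on the chassis plate and the job is handed in at about 31 s of the 128 s allowed. `hand_in()` gives no verdict, so the result below is from my own checks.

**Placement:** The long spacer lies in the long slot and the short one in the short slot. The capacitor stands in the outline between the transformer and the terminal strip. The heat sink is in the outline on the robot's side of the strip, fins up, with the fan flat on top.

**Last checks:**
- In the last top picture I drew each part's target footprint over the part. Every part matched to within about 2–3 mm, and the heat sink and fan looked square.
- The last scene picture shows the capacitor upright, the fan flat on the heat sink and both spacers down in their slots.
- The arm was clear of everything. The highest contact force I read was about 8 N at the wrist, while gripping.

**Disagreements:**
- The detection network put the short spacer about 5 mm farther out in x and at a centre height of 19 mm instead of 13 mm. It put the fan about 4 mm off. Both pictures showed these parts in place, so I took these as detection error.
- During each grasp the tool settled about 1 to 4 mm higher than commanded. I used the measured heights for placing.

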